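# Press the last badge and put the badge dies away

## Robot

A 6-joint arm with a two-finger parallel gripper is mounted at the origin on the work surface. World frame = base frame: x ahead of the robot, y to its left, z up, the work surface at z = 0. Lengths are in m, angles in degrees, forces in N, time in s.
With the tool pointing down it reaches from about 0.35 to 0.875 m from the base axis. Payload 4.2 kg.
Tool frame: the origin (TCP) lies on the centre line of the jaws, within the pads' length; the fingertips stand 19 mm ahead of it and the grasp point (between the pads) is the TCP; z points along the fingers, y is the line along which they close (so a half turn about z gives the same grasp; the last joint's range is limited). The gripper opens to 87 mm and grips with 3 to 60 N. Pads are 19 mm wide; open, the fingers measure 117 mm over their backs; the gripper's body (75 mm by 190 mm) begins 51 mm behind the grasp point.
Start: joints at [-60.069, 22.042, 0.453, 0, -68.411, -14.817], TCP at [0.163, -0.603, 0.242] pointing down, gripper open.
Joint ranges: [-179.83, 179.83], [-69.29, 118.12], [-61.27, 80.66], [-181.25, 117.63], [-171.15, -9.14], [-177.46, 177.46]. Speed limits (degrees/s): [159.86, 159.86, 180, 180, 180, 180].

## Interface

Orientations are given as a 3x3 rotation matrix whose columns are the frame's x, y, z axes.
In Python, from station import sense, capture, finish_job, search_frame, masks_of gives the robot as it stands.
- The arm moves only by the tool drive_tool, never from a script. Its argument "rows" is a list of rows, each a list of 7 numbers: the opening in per cent of the stroke, from 0 (shut) to 100 (fully open), then the shift along the world's x, y, z in mm, then the turn, a rotation vector about the world's x, y, z in rad. In form: [[fingers, dx, dy, dz, wx, wy, wz], ...]. A call has 1 to 5 rows; each row shifts and turns the commanded pose from where the row before left it; what a row does not reach is not made up. A row lasts 1/12 s, in which the tool goes at most 41.7 mm and 7.16 degrees, less where a joint would pass 70% of its speed; a pose out of reach is approached as far as the arm can. A call is refused whole if a number of a shift passes 41.7 or a number of a turn 0.125, either way. A call with a gripper value outside its range is refused whole. The fingers move at their own pace and stop on an object; the grip force is fixed at half the most. Time passes only in rows, so rows that do not move let the fingers close. It gives the time, the measured TCP pose, the force, the opening and the grip force at its end, in the units of the state.
- sense(): the state, without advancing time (a new reading comes with each control period).
- capture(name): name is "scene" or "side" or "wrist"; returns a dict with "frame" (384x512x3 uint8, red, green, blue), "z_map" (384x512 float32, m along the optical axis (not along the pixel's ray), 0 where there is no reading), "fx", "fy", "cx", "cy" (pixels), "distortion" ([k1, k2, p1, p2, k3] as OpenCV has them; the pictures are not rectified), "R" (3x3) and "t" (3): a world point X has camera coordinates R X + t; the wrist camera has in their place "T_tool_cam" (4x4, takes a point from camera to tool coordinates, whose origin is the TCP and whose axes are the flange's). Camera axes: x right, y down, z forward; pixel columns grow to the right and rows downward; lengths in m; the calibration is good to about 2 mm. A picture is of the moment at which its call begins: read the wrist's pose just before it.
- finish_job(): hands the job in; it is judged then, once.
Trained networks look in a picture, given as the dict that the camera call returned (one of the last four; its "shot" number tells which), for a name from the list of things; names that differ only in an ending like _2 or _b are one class to them, and where a whole thing is asked for, a point or a joint stands for the part that bears it (a point fixed in the world has none). Each returns a list of dicts, best first, with "p" (0 to 1); they miss things now and then, are a little off and sometimes report something else, mostly with a low value. They report only what shows in the picture. A call takes as long as a camera call. They do not tell look-alikes from the thing itself.
- search_frame(label, picture): "xy" ([column, row] in pixels, amid what is visible of it).
- masks_of(label, picture): "region" (384x512 bool, what is visible of it) and "xy" ([column, row] in pixels, amid what is visible of it).
The state is a dict: "time_s": time; "joints": joint angles; "joint_velocities": joint speeds; "effort": joint torques, N m; "tcp_pos": TCP position; "ee_rot": TCP orientation; "wrist_force": force on the tool from outside, world axes, zero at the start; "moment": the same for the moment, N m; "gripper_width": opening from 0.0 (shut) to 1.0 (fully open); "gripper_force": force on a finger pad.
Only numpy, scipy, OpenCV 4.12 (cv2) and the standard library are available. Lean on these libraries where they do the work, as an engineer would, in place of code of your own. Each camera call takes 0.05 s, during which the arm holds its last target. There are 200 camera calls.

## Task

Make the last badge in the badge press's two strokes: push the round die table round by its pins until its single black notch faces the black pointer, swing the sprung hand lever fully down to its stop and let it come back up; then turn the table half round until the twin notch faces the pointer, and work the lever down and up again. Before, between or after, put every badge die on the bench away in the rack, upright and fully down in the slot labelled with its own shape. Leave the twin notch facing the pointer, and do not knock over the lidded tubs that stand among the dies.

Things in the scene. Friction and masses are not known exactly. Their poses are not given: they have to be found in the camera images.
- turntable (a joint): angle of the press's round die table (aluminium disc, 200 mm across, top face 50 mm above the bench) about its upright axis. 0 or 6.283: its single notch faces the pointer; 3.142: its twin notch does. Grows anticlockwise seen from above. Turns either way between stops at -1.0 and 7.28. Friction only: about 3 N on a pin turns it, and it stays where it is left.
- table_axis (a point): centre of the die table's top face, 50 mm above the bench. Axes of the fixed press: x from the table to the press's column, -x to the pointer, y to the lever's side. The head (45 mm wide, underside 0.21 m up) reaches from the column to x = 45 mm; the ram below it (52 mm across, at x = 60 mm) hangs to 120 mm above the bench: push pins on the open half, x < -25 mm.
- notch (a point): the single black notch (24 mm wide) at the die table's rim, 100 mm from its axis, on the top face. Four upright steel pins (12 mm diameter, 34 mm tall, tops 84 mm above the bench) stand on the table 88 mm from its axis and turn with it, at 45 and 135 degrees either side of the single notch.
- twin_notch (a point): the twin notch, a pair of narrow black notches (12 mm wide, 28 mm apart) at the rim right opposite the single notch; the point lies between them, 100 mm from the axis, on the top face.
- mark (a point): tip of the black pointer block (the mark), fixed on the press base 107 mm from the table's axis on the -x side; top 49 mm above the bench.
- lever (a joint): the press's hand lever: 0 at rest (up), 0.75 rad at its lower stop. A spring returns it; at the grip it takes about 4 N to start and 11 N at the stop.
- lever_grip (a point): centre of the lever's black grip, a bar 24 mm thick and 64 mm long that lies level along the press's x axis; about 0.29 m above the bench at rest and 0.20 m at the stop. It moves on an arc of 130 mm radius about lever_pivot.
- lever_pivot (a point): the lever's axle (parallel to the press's x axis), 237 mm above the bench, 100 mm towards the column from the table's axis and 33 mm to the lever's side; the axes are those of the press. The arm rises 0.45 rad above level towards +y at rest and sinks to 0.30 rad below level at the stop.
- round_center (a point): badge die, 62 mm tall, 0.3 kg, aluminium: round foot, 72 mm diameter, 22 mm thick, with a black upright ridge grip on top over its middle (40 mm along the die's x, 14 mm along y, 40 mm tall). The point is on its upright axis, half-way up (31 mm above its underside). May be absent.
- square_center (a point): badge die, 62 mm tall, 0.3 kg, aluminium: square foot, 64 x 64 mm, 22 mm thick, with a black upright ridge grip on top over its middle (40 mm along the die's x, 14 mm along y, 40 mm tall). The point is on its upright axis, half-way up (31 mm above its underside). May be absent.
- tri_center (a point): badge die, 62 mm tall, 0.3 kg, aluminium: three-cornered foot, an equal-sided triangle with sides of 76 mm, its corners 44 mm from the centre, one of them along the die's x axis, 22 mm thick, with a black upright ridge grip on top over its middle (40 mm along the die's x, 14 mm along y, 40 mm tall). The point is on its upright axis, half-way up (31 mm above its underside). May be absent.
- bar_center (a point): badge die, 62 mm tall, 0.3 kg, aluminium: oblong foot, 90 mm along x and 34 mm along y, 22 mm thick, with a black upright ridge grip on top over its middle (40 mm along the die's x, 14 mm along y, 40 mm tall). The point is on its upright axis, half-way up (31 mm above its underside). May be absent.
- slot_round (a point): slot of the round die on the rack: eight-sided pocket 79 mm across (3.5 mm play all round), white rim 10 mm high, on its -x side a paper label with a black picture of the shape. The point is the middle of its floor, 16 mm above the bench; the die sits with its x axis along the slot's. The die may sit at any yaw. Slots stand two by two, 106 and 126 mm apart, in any order.
- slot_square (a point): slot of the square die on the rack: square pocket 71 x 71 mm (3.5 mm play all round), white rim 10 mm high, on its -x side a paper label with a black picture of the shape. The point is the middle of its floor, 16 mm above the bench; the die sits with its x axis along the slot's. The die fits in four yaws, a quarter turn apart. Slots stand two by two, 106 and 126 mm apart, in any order.
- slot_tri (a point): slot of the triangular die on the rack: triangular pocket with open corners, one corner along its x axis (3.5 mm play all round), white rim 10 mm high, on its -x side a paper label with a black picture of the shape. The point is the middle of its floor, 16 mm above the bench; the die sits with its x axis along the slot's. The die fits in three yaws, a third of a turn apart. Slots stand two by two, 106 and 126 mm apart, in any order.
- slot_bar (a point): slot of the bar die on the rack: oblong pocket 97 mm along x and 41 mm along y (3.5 mm play all round), white rim 10 mm high, on its -x side a paper label with a black picture of the shape. The point is the middle of its floor, 16 mm above the bench; the die sits with its x axis along the slot's. The die fits either way round. Slots stand two by two, 106 and 126 mm apart, in any order.
- tub_a: clear tub with a lid, 68 mm across, 45 mm tall, among the dies; origin in the middle of its underside.
- tub_b: another such tub; origin in the middle of its underside.
Not all that is in view belongs to the job. Leave any yellow look-alike of the part that bears tri_center alone.

How it is judged:
By the outcome, as a careful person would: the job done as asked, in the order asked, and still so for the second after the job is handed in, with the robot touching nothing.
Of die_round, die_square, die_tri, die_bar only 3 to 4 are there at a start; the rules pass over those that are not, and their reading is None.
At some moment in a run one of die_round, die_square, die_tri, die_bar may be knocked a few centimetres aside while the robot is not near it.
Once in a run the grip may slacken for a moment while it holds something.
It also fails if it takes over 210 s, if anything falls off the work surface, if the arm or the gripper's body presses on something with over 40 N, if the wrist force passes 120 N, or if a joint passes its speed limit or range.

## Working session

There is one attempt and no reset: what is moved stays moved. The work goes in short steps, Python scripts to look and compute and a tool call to move; the robot and the scene stay as the last step left them, time stands still between calls to the robot, and variables do not carry over. Pictures are saved under pics/ and viewed, at most 14 in all, crops included, and the job is handed in when it is done.

Besides the shell and the picture viewer there is one more tool, called after "Call:" in YAML: its name, and indented under it one key for each argument. drive_tool: Moves the arm, as the interface text tells. Its arguments: {"type":"object","properties":{"rows":{"type":"array"}},"required":["rows"]}

```bash
mkdir -p pics; ls; cat > h.py <<'E'
import numpy as np, cv2, sys
from station import sense, capture, finish_job, search_frame, masks_of
def K(c): return np.array([[c['fx'],0,c['cx']],[0,c['fy'],c['cy']],[0,0,1.]])
def pose(c,s=None):
    """camera->world R,t"""
    if 'R' in c: R=np.array(c['R']);return R.T,-R.T@np.array(c['t'])
    T=np.array(c['T_tool_cam']);Rt=np.array(s['ee_rot']);return Rt@T[:3,:3],Rt@T[:3,3]+np.array(s['tcp_pos'])
def ray(c,uv,s=None):
    p=cv2.undistortPoints(np.array(uv,float).reshape(-1,1,2),K(c),np.array(c['distortion'],float)).reshape(-1,2)
    R,t=pose(c,s);return np.c_[p,np.ones(len(p))]@R.T,t
def atz(c,uv,z,s=None):
    d,t=ray(c,uv,s);return t+d*((z-t[2])/d[:,2])[:,None]
def depth(c,uv,s=None):
    d,t=ray(c,uv,s);uv=np.atleast_2d(np.round(uv).astype(int));return t+d*c['z_map'][uv[:,1],uv[:,0]][:,None]
def cloud(c,s=None):
    v,u=np.mgrid[:384,:512];uv=np.c_[u.ravel(),v.ravel()];d,t=ray(c,uv,s);z=c['z_map'].ravel()
    P=t+d*z[:,None];P[z==0]=np.nan;return P.reshape(384,512,3)
def proj(c,X,s=None):
    R,t=pose(c,s);X=np.atleast_2d(X);return cv2.projectPoints((X-t)@R,np.zeros(3),np.zeros(3),K(c),np.array(c['distortion'],float))[0].reshape(-1,2)
def save(n,im,k=1): cv2.imwrite('pics/'+n,cv2.resize(im[:,:,::-1],None,fx=k,fy=k,interpolation=cv2.INTER_CUBIC))
E
python3 - <<'E'
from h import *
np.set_printoptions(precision=3,suppress=True)
names="round_center square_center tri_center bar_center slot_round slot_square slot_tri slot_bar table_axis notch twin_notch mark lever_grip lever_pivot tub_a".split()
for cn in ['scene','side']:
    c=capture(cn);save(cn+'0.png',c['frame'],1.5)
    print(cn,pose(c)[1])
    for n in names:
        print(n,[(round(d['p'],2),np.round(d['xy']).tolist(),depth(c,[d['xy']])[0].round(3).tolist()) for d in search_frame(n,c) if d['p']>.2])
print(sense())
E
```

```text
pics
scene [ 1.521 -0.779  0.961]
round_center []
square_center [(0.62, [275.0, 259.0], [0.672, -0.079, 0.046]), (0.53, [260.0, 215.0], [0.436, 0.046, 0.023])]
tri_center [(0.95, [248.0, 305.0], [0.76, -0.242, 0.025]), (0.84, [371.0, 237.0], [0.766, 0.247, 0.032]), (0.68, [270.0, 182.0], [0.277, 0.217, 0.019]), (0.54, [237.0, 226.0], [0.442, -0.058, 0.025]), (0.46, [288.0, 165.0], [0.223, 0.349, 0.028])]
bar_center [(0.61, [302.0, 249.0], [0.663, 0.037, 0.021]), (0.24, [272.0, 260.0], [0.667, -0.088, 0.043])]
slot_round [(0.89, [345.0, 205.0], [0.563, 0.335, 0.016]), (0.45, [275.0, 260.0], [0.675, -0.082, 0.046])]
slot_square [(0.7, [234.0, 227.0], [0.436, -0.063, 0.022]), (0.57, [298.0, 203.0], [0.448, 0.208, 0.014])]
slot_tri [(0.75, [324.0, 218.0], [0.579, 0.216, 0.019])]
slot_bar [(0.89, [321.0, 192.0], [0.447, 0.324, 0.017])]
table_axis [(0.72, [300.0, 249.0], [0.66, 0.033, 0.022]), (0.61, [168.0, 261.0], [0.591, -0.384, 0.139])]
notch [(0.89, [184.0, 249.0], [0.471, -0.273, 0.051])]
twin_notch [(0.57, [182.0, 252.0], [0.482, -0.286, 0.054])]
mark [(0.58, [165.0, 258.0], [0.608,
[... 1317 characters left out ...]
[241.0, 123.0], [0.575, -0.279, 0.279])]
lever_pivot [(0.81, [270.0, 179.0], [0.483, -0.316, 0.053])]
tub_a [(0.87, [209.0, 220.0], [0.656, -0.047, 0.048])]
{'time_s': 1.6, 'joints': array([-60.069,  22.042,   0.454,   0.001, -68.413, -14.817]), 'joint_velocities': array([ 0.021,  0.114, -0.069,  0.09 ,  0.006, -0.067]), 'effort': array([ -0.001, -39.046,  18.762,   4.224,   0.016,  -0.   ]), 'tcp_pos': array([ 0.163, -0.603,  0.242]), 'ee_rot': array([[-0.965, -0.261, -0.   ],
       [-0.261,  0.965,  0.   ],
       [ 0.   ,  0.   , -1.   ]]), 'wrist_force': array([-0.406,  0.008, -0.169]), 'moment': array([-0.021,  0.036,  0.047]), 'gripper_force': 0.0, 'gripper_width': 1.0057329905081953}
```

View pics/scene0.png

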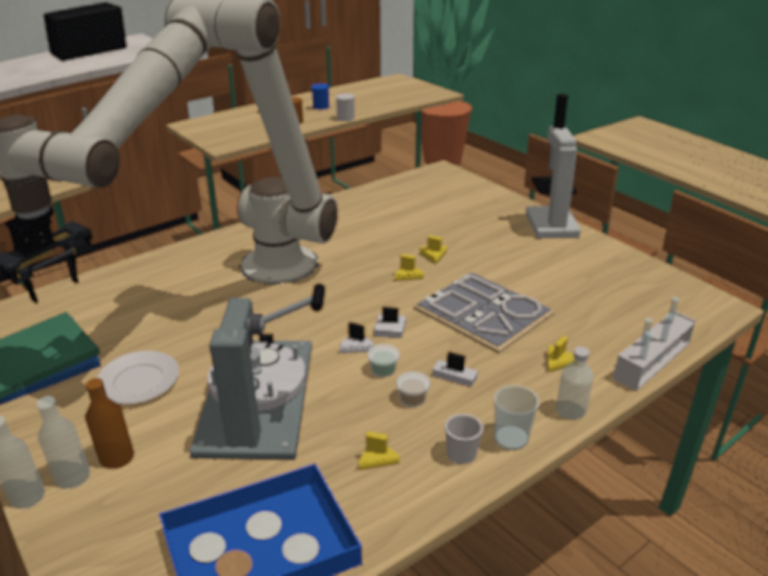

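View pics/side0.png

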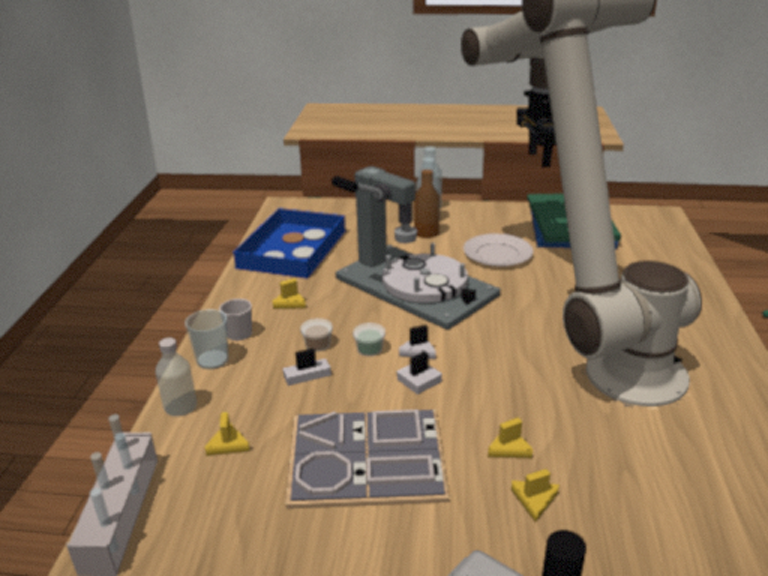

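Call:
drive_tool:
  rows:
    - [100, 24, 25, 21, 0, 0, 0]
    - [100, 24, 25, 21, 0, 0, 0]
    - [100, 24, 25, 21, 0, 0, 0]
    - [100, 24, 25, 21, 0, 0, 0]
    - [100, 24, 25, 21, 0, 0, 0]

```text
time_s: 2.02
tcp_pos: [0.2837, -0.477, 0.3477]
ee_rot: [[-0.966, -0.26, 0.0], [-0.26, 0.966, -0.0], [-0.0, -0.0, -1.0]]
wrist_force: [1.0, -1.4, 0.4]
gripper_width: 1.002
gripper_force: 0.0
```

Call:
drive_tool:
  rows:
    - [100, 22, 25, 17, 0, 0, 0]
    - [100, 22, 25, 17, 0, 0, 0]
    - [100, 22, 25, 17, 0, 0, 0]
    - [100, 22, 25, 17, 0, 0, 0]
    - [100, 0, 0, 0, 0, 0, 0]

```text
time_s: 2.43
tcp_pos: [0.3744, -0.376, 0.4186]
ee_rot: [[-0.964, -0.266, 0.007], [-0.266, 0.964, -0.004], [-0.005, -0.006, -1.0]]
wrist_force: [-0.0, -0.8, 1.0]
gripper_width: 1.003
gripper_force: 0.0
```

```bash
cat > look.py <<'E'
from h import *
np.set_printoptions(precision=4,suppress=True)
s=sense();c=capture('wrist');save(sys.argv[1]+'.png',c['frame'],1.4)
import pickle;pickle.dump((s,c),open(sys.argv[1]+'.pkl','wb'))
print(s['time_s'],s['tcp_pos'],s['ee_rot'][0],s['joints'],'cam',pose(c,s)[1],c['T_tool_cam'])
for n in sys.argv[2:]:
    print(n,[(round(d['p'],2),np.round(d['xy']).tolist(),depth(c,[d['xy']],s)[0].round(3).tolist()) for d in search_frame(n,c) if d['p']>.3])
E
python3 look.py w1 table_axis notch twin_notch mark
```

```text
2.4333 [ 0.3744 -0.376   0.4186] [-0.9639 -0.2661  0.0068] [-27.576    8.35     6.5158   0.0313 -87.7067 -46.9937] cam [ 0.3085 -0.3949  0.561 ] [[-0.0004 -0.9682 -0.2502  0.0678]
 [ 1.     -0.0003 -0.0003 -0.0015]
 [ 0.0002 -0.2502  0.9682 -0.1427]
 [ 0.      0.      0.      1.    ]]
table_axis [(0.85, [277.0, 198.0], [0.439, -0.323, 0.05])]
notch [(0.7, [290.0, 193.0], [0.426, -0.303, 0.05])]
twin_notch [(0.57, [290.0, 194.0], [0.427, -0.303, 0.05])]
mark [(0.59, [276.0, 200.0], [0.443, -0.322, 0.049])]
```

View pics/w1.png

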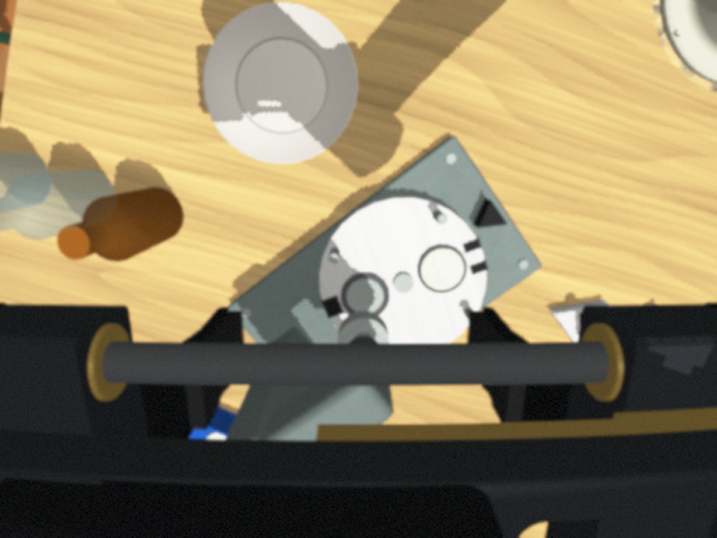

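```bash
cat > tab.py <<'E'
from h import *
import pickle
from scipy.optimize import least_squares
np.set_printoptions(precision=4,suppress=True)
s,c=pickle.load(open('w1.pkl','rb'))
f=c['frame'].astype(int);P=cloud(c,s)
p=lambda *q: atz(c,np.array(q)/1.4,0.05,s)
print('depth z at disc',depth(c,np.array([[403,300],[440,240],[370,230]])/1.4,s))
hub=p([403,281])[0]
m=(abs(P[...,2]-0.05)<.012)&(f.min(2)>110)&(np.hypot(P[...,0]-hub[0],P[...,1]-hub[1])<.13)
cont=cv2.findContours(m.astype(np.uint8),cv2.RETR_EXTERNAL,cv2.CHAIN_APPROX_NONE)[0];k=max(cont,key=len)[:,0]
Q=atz(c,k,0.05,s)[:,:2]
r=least_squares(lambda x:np.hypot(*(Q-x).T)-.1,hub[:2],loss='soft_l1',f_scale=.002)
print('hub',hub,'fit',r.x,np.median(np.abs(r.fun)),m.sum())
A=r.x
for n,q in dict(notch=[332,307],tw1=[471,246],tw2=[479,268],pin1=[438,213],ptr=[489,213],ptip=[480,226]).items():
    X=p(q)[0][:2]-A;print(n,X+A,np.hypot(*X),np.degrees(np.arctan2(X[1],X[0])))
# pointer black mask
x=proj(c,[np.r_[A,.05]],s);print('centre px*1.4',x*1.4)
roi=f[130:175,325:375];b=roi.max(2)<50
ys,xs=np.nonzero(b);X=atz(c,np.c_[xs+325,ys+130],.049,s)[:,:2]-A;print('black n',b.sum(),'ang mean',np.degrees(np.arctan2(*X.mean(0)[::-1])),'r range',np.hypot(*X.T).min(),np.hypot(*X.T).max())
i=np.hypot(*X.T).argsort()[:6];print(X[i],np.degrees(np.arctan2(X[i,1],X[i,0])))
E
python3 tab.py
```

```text
depth z at disc [[ 0.4616 -0.2964  0.0508]
 [ 0.3807 -0.276   0.0486]
 [ 0.3908 -0.3575  0.0507]]
hub [ 0.4392 -0.3032  0.05  ] fit [ 0.4365 -0.3034] 0.004625728798430956 9007
notch [ 0.4931 -0.3758] 0.09191196658016966 -51.996503445859155
tw1 [ 0.3775 -0.2392] 0.08722226721071577 132.57543723501868
tw2 [ 0.4    -0.2213] 0.08984857364832675 113.98463290303087
pin1 [ 0.3513 -0.2882] 0.08654843378999237 169.87799799025186
ptr [ 0.3353 -0.2317] 0.12400946092315256 144.6598058734319
ptip [ 0.3524 -0.2368] 0.10730437539044604 141.60530829513965
centre px*1.4 [[403.5038 278.8619]]
black n 97 ang mean 146.92208720882394 r range 0.10499486005368563 0.13178135517348297
[[-0.085   0.0617]
 [-0.0865  0.0612]
 [-0.0854  0.0633]
 [-0.088   0.0606]
 [-0.0869  0.0627]
 [-0.0858  0.0648]] [144.0091 144.7316 143.4648 145.4401 144.1839 142.9333]
```

Call:
drive_tool:
  rows:
    - [100, 8, 38, 0, 0, 0, 0]
    - [100, 8, 38, 0, 0, 0, 0]
    - [100, 8, 38, 0, 0, 0, 0]
    - [100, 8, 38, 0, 0, 0, 0]
    - [100, 8, 38, 0, 0, 0, 0]

```text
time_s: 3.1
tcp_pos: [0.4102, -0.1879, 0.4138]
ee_rot: [[-0.966, -0.258, -0.001], [-0.258, 0.966, 0.0], [0.001, 0.0, -1.0]]
wrist_force: [0.9, 0.6, -0.4]
gripper_width: 0.999
gripper_force: 0.0
```

Call:
drive_tool:
  rows:
    - [100, 8, 38, 2, 0, 0, -0.1]
    - [100, 8, 38, 2, 0, 0, -0.1]
    - [100, 8, 38, 2, 0, 0, -0.1]
    - [100, 8, 38, 2, 0, 0, 0]
    - [100, 0, 0, 0, 0, 0, 0]

```text
time_s: 3.52
tcp_pos: [0.4432, -0.0367, 0.4215]
ee_rot: [[-1.0, 0.021, -0.001], [0.021, 1.0, 0.001], [0.001, 0.001, -1.0]]
wrist_force: [1.0, -1.0, -0.0]
gripper_width: 1.005
gripper_force: 0.0
```

```bash
python3 look.py w2 tri_center square_center bar_center tub_a
```

```text
3.5167 [ 0.4432 -0.0367  0.4215] [-0.9998  0.0212 -0.0009] [  16.2773   -0.6285   -2.8505   -0.0664  -87.8103 -107.49  ] cam [ 0.3759 -0.0368  0.5643] [[-0.0004 -0.9682 -0.2502  0.0674]
 [ 1.     -0.0003 -0.0003 -0.0014]
 [ 0.0003 -0.2502  0.9682 -0.1428]
 [ 0.      0.      0.      1.    ]]
tri_center [(0.93, [163.0, 304.0], [0.739, -0.22, 0.021]), (0.69, [418.0, 43.0], [0.273, 0.23, 0.026]), (0.66, [484.0, 22.0], [0.235, 0.347, 0.024]), (0.64, [246.0, 148.0], [0.435, -0.049, 0.062])]
square_center [(0.84, [303.0, 142.0], [0.427, 0.039, 0.062]), (0.71, [96.0, 150.0], [0.431, -0.293, 0.052]), (0.5, [248.0, 150.0], [0.438, -0.047, 0.061])]
bar_center [(0.78, [304.0, 277.0], [0.661, 0.046, 0.061])]
tub_a [(0.63, [243.0, 280.0], [0.674, -0.062, 0.045]), (0.56, [244.0, 211.0], [0.543, -0.056, 0.046])]
```

View pics/w2.png

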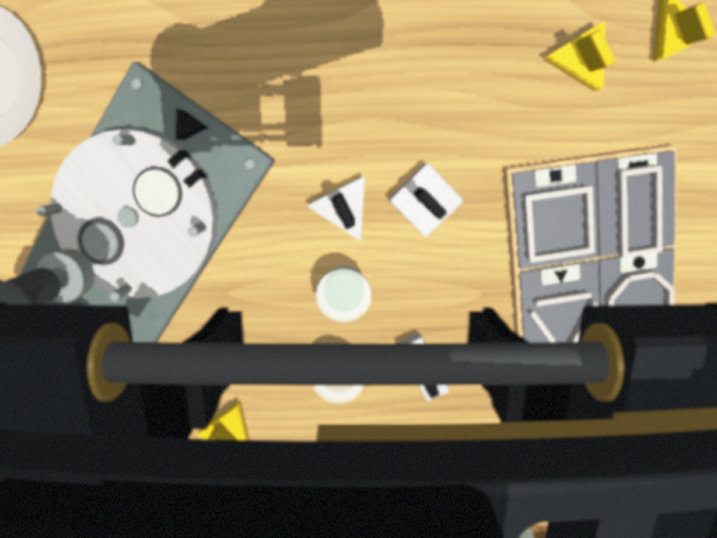

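Call:
drive_tool:
  rows:
    - [100, 12, 36, 0, 0, 0, 0]
    - [100, 12, 36, 0, 0, 0, 0]
    - [100, 12, 36, 0, 0, 0, 0]
    - [100, 12, 36, 0, 0, 0, 0]
    - [100, 12, 36, 0, 0, 0, 0]

```text
time_s: 4.18
tcp_pos: [0.5029, 0.1393, 0.4225]
ee_rot: [[-1.0, 0.029, 0.0], [0.029, 1.0, -0.0], [-0.0, -0.0, -1.0]]
wrist_force: [0.6, -0.6, 0.4]
gripper_width: 1.003
gripper_force: 0.0
```

Call:
drive_tool:
  rows:
    - [100, 10, 0, 0, 0, 0, 0]
    - [100, 0, 0, 0, 0, 0, 0]
    - [100, 0, 0, 0, 0, 0, 0]

```text
time_s: 4.43
tcp_pos: [0.5126, 0.1382, 0.4217]
ee_rot: [[-1.0, 0.028, -0.001], [0.028, 1.0, -0.001], [0.001, -0.001, -1.0]]
wrist_force: [-0.6, -0.1, 0.4]
gripper_width: 0.997
gripper_force: 0.0
```

```bash
python3 look.py w3 square_center slot_square slot_tri slot_bar slot_round bar_center
cat > ridge.py <<'E'
from h import *
import pickle
np.set_printoptions(precision=4,suppress=True)
for n in sys.argv[1:]:
    s,c=pickle.load(open(n+'.pkl','rb'));f=c['frame'].astype(int);P=cloud(c,s)
    m=(f.max(2)<70)&(P[...,2]>.04)&(P[...,2]<.08)
    k,l,st,ce=cv2.connectedComponentsWithStats(m.astype(np.uint8))
    for i in range(1,k):
        if not 40<st[i,4]<2000: continue
        q=ce[i];X=atz(c,np.argwhere(l==i)[:,::-1],.062,s)[:,:2]
        r=cv2.minAreaRect((X*1000).astype(np.float32));z=np.nanmedian(P[...,2][l==i])
        (w,h),a=r[1],r[2];a=a if w>h else a+90
        u,sv,v=np.linalg.svd(X-X.mean(0),full_matrices=False)
        # foot: bright low pixels near
        print(n,'px',q.round(),'n',st[i,4],'mean',X.mean(0),'z',z,'rect c',np.array(r[0])/1000,'wh',np.round((w,h)),'ang',round(a,1),'pca',round(np.degrees(np.arctan2(v[0,1],v[0,0]))%180,1))
        M=cv2.minAreaRect
        g=(f.min(2)>140)&(f.max(2)-f.min(2)<45)&(P[...,2]<.035)&(P[...,2]>.012)&(np.hypot(P[...,0]-X.mean(0)[0],P[...,1]-X.mean(0)[1])<.055)
        g|=(l==i)
        cn=max(cv2.findContours(g.astype(np.uint8),0,1)[0],key=cv2.contourArea)[:,0]
        Y=(atz(c,cn,.022,s)[:,:2]*1000).astype(np.float32)
        r=cv2.minAreaRect(Y);ar,t=cv2.minEnclosingTriangle(Y.reshape(-1,1,2))
        print('   foot rect',np.round(r[0]),np.round(r[1]),round(r[2],1),'area',cv2.contourArea(Y),'tri',t.reshape(3,2).round().tolist(),t.mean(0).round(1),'n',g.sum())
E
python3 ridge.py w2 w3
```

```text
4.4333 [0.5126 0.1382 0.4217] [-0.9996  0.0279 -0.0015] [  32.6083    8.6696    7.3215    0.008   -88.7578 -124.208 ] cam [0.4454 0.1388 0.5645] [[-0.0004 -0.9682 -0.2502  0.0674]
 [ 1.     -0.0003 -0.0003 -0.0014]
 [ 0.0003 -0.2502  0.9682 -0.1427]
 [ 0.      0.      0.      1.    ]]
square_center [(0.65, [198.0, 101.0], [0.43, 0.054, 0.061])]
slot_square [(0.95, [298.0, 114.0], [0.455, 0.212, 0.013])]
slot_tri [(0.72, [308.0, 188.0], [0.582, 0.231, 0.014])]
slot_bar [(0.73, [360.0, 101.0], [0.435, 0.316, 0.016]), (0.6, [29.0, 107.0], [0.425, -0.228, 0.049])]
slot_round [(0.69, [368.0, 174.0], [0.56, 0.336, 0.017])]
bar_center [(0.97, [204.0, 230.0], [0.641, 0.049, 0.055])]
w2 px [132.  89.] n 253 mean [ 0.3397 -0.221 ] z 0.04840575969082683 rect c [ 0.3432 -0.2225] wh [34. 28.] ang 53.1 pca 83.7
   foot rect [ 341. -237.] [37. 31.] 53.1 area 597.1917626103386 tri [[354.0, -249.0], [316.0, -245.0], [340.0, -213.0]] [[ 336.6 -235.5]] n 334
w2 px [127. 112.] n 68 mean [ 0.3739 -0.2323] z 0.05015697517939044 rect c [ 0.3738 -0.2328] wh [ 9. 20.] ang 119.3 pca 123.4
   foot rect [ 377. 
[... 2061 characters left out ...]
 0.05  ] wh [38. 14.] ang 43.0 pca 47.3
   foot rect [433.  49.] [64. 63.] 43.8 area 3822.5626528872817 tri [[505.0, 101.0], [445.0, -10.0], [359.0, 80.0]] [[436.3  56.9]] n 1396
w3 px [134. 110.] n 272 mean [ 0.4395 -0.0463] z 0.06040807924243147 rect c [ 0.4395 -0.0461] wh [40. 18.] ang 26.6 pca 31.8
   foot rect [440. -60.] [66. 72.] 84.7 area 2124.3268087285105 tri [[481.0, -30.0], [431.0, -103.0], [404.0, -23.0]] [[438.8 -52.3]] n 867
w3 px [205. 236.] n 190 mean [0.6482 0.0515] z 0.05943853959979223 rect c [0.6484 0.051 ] wh [38. 17.] ang 24.5 pca 24.7
   foot rect [652.  49.] [83. 35.] 27.2 area 1527.7891902574338 tri [[717.0, 101.0], [629.0, 5.0], [607.0, 45.0]] [[651.1  50.2]] n 694
```

View pics/w3.png

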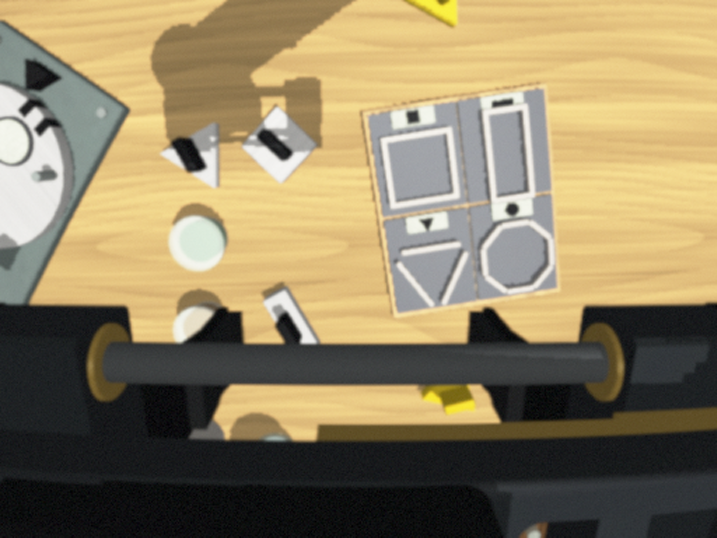

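```bash
cat > rack.py <<'E'
from h import *
import pickle
np.set_printoptions(precision=4,suppress=True)
s,c=pickle.load(open('w3.pkl','rb'));f=c['frame'].astype(int)
m=(f.min(2)>135)&(f.max(2)-f.min(2)<35)
for n,(x0,x1,y0,y1) in dict(square=(375,470,124,214),bar=(480,534,101,203),tri=(388,475,235,310),round=(472,560,215,296)).items():
    g=np.zeros_like(m,np.uint8);a=[int(v/1.4) for v in (x0,x1,y0,y1)];g[a[2]:a[3],a[0]:a[1]]=m[a[2]:a[3],a[0]:a[1]]
    k,l,st,ce=cv2.connectedComponentsWithStats(g)
    pts=np.argwhere(np.isin(l,[i for i in range(1,k) if st[i,4]>12]))[:,::-1]
    Y=(atz(c,pts,.026,s)[:,:2]*1000).astype(np.float32)
    P=cloud(c,s)[pts[:,1],pts[:,0],2]
    r=cv2.minAreaRect(Y);t=cv2.minEnclosingTriangle(Y.reshape(-1,1,2))[1].reshape(3,2);e=cv2.minEnclosingCircle(Y)
    print(n,len(pts),'z',np.nanmedian(P),'rect',np.round(r[0],1),np.round(r[1],1),round(r[2],1),'tri c',t.mean(0).round(1),t.round().tolist(),'circ',np.round(e[0],1),round(e[1],1))
# rack outer edge line angle from left edge px
q=atz(c,np.array([[361,113],[545,86],[560,289],[396,317]])/1.4,.016,s)[:,:2];print(q,q.mean(0),np.degrees(np.arctan2(*(q[1]-q[0])[::-1])),np.degrees(np.arctan2(*(q[2]-q[1])[::-1])),[np.hypot(*(q[i]-q[i-1])) for i in range(4)])
E
python3 rack.py
```

```text
square 4016 z 0.015865582693579572 rect [464.5 216.2] [112.9 102.4] 88.9 tri c [481.  202.2] [[410.0, 64.0], [414.0, 269.0], [618.0, 274.0]] circ [464.5 216.2] 76.2
bar 2448 z 0.016311771319136747 rect [448.  315.7] [119.1  65.2] 1.7 tri c [430.7 304.6] [[513.0, 350.0], [495.0, 225.0], [284.0, 339.0]] circ [448.  315.9] 67.8
tri 2875 z 0.015734708085919147 rect [588.6 228.5] [ 97.8 104.9] 2.1 tri c [599.6 245.4] [[542.0, 171.0], [547.0, 369.0], [711.0, 196.0]] circ [585.1 228.8] 69.0
round 3036 z 0.015842803009856854 rect [570.5 332.6] [104.2 108.2] 2.0 tri c [558.6 343.8] [[631.0, 280.0], [443.0, 274.0], [602.0, 477.0]] circ [568.9 330.8] 72.6
[[0.3996 0.1465]
 [0.372  0.3629]
 [0.6213 0.3989]
 [0.6527 0.1854]] [0.5114 0.2734] 97.26843428702203 8.201805174109468 [np.float64(0.2560979239055488), np.float64(0.2182441102384841), np.float64(0.2518852065602414), np.float64(0.21580064311750535)]
```

```bash
sed -i 's/f.min(2)>135/f.min(2)>int(sys.argv[1])/' rack.py; python3 - <<'E'
import pickle
s,c=pickle.load(open('w3.pkl','rb'));f=c['frame']
print(f[118,270:335].min(1)); print(f[60:155,300].min(1))
E
python3 rack.py 165;python3 rack.py 185
```

```text
[156 151 141 146 183 226 235 230 214 181 162 158 159 160 160 160 158 160
 159 159 162 159 163 162 159 160 159 160 157 160 161 160 160 162 162 162
 161 161 163 161 160 161 161 162 161 160 158 159 152 133 130 164 214 232
 234 220 194 167 163 164 157 145 152 159 159]
[138 142 142 139 137 137 137 135 136 132 120 102 117 150 168 178 200 225
 230 229 226 224 219 213 202 194 198 211 213 195 173 155 143 169 218 234
 237 227 197 169 163 160 159 160 161 161 163 162 162 159 160 161 162 160
 162 161 161 160 161 161 162 162 160 159 161 159 159 159 157 158 162 159
 160 160 160 158 158 160 155 147 138 163 213 231 233 220 191 167 159 164
 163 152 140 160 204]
square 1274 z 0.024290693200401448 rect [460.9 215.6] [104.9  89. ] 7.4 tri c [452.7 202.6] [[518.0, 101.0], [332.0, 240.0], [508.0, 267.0]] circ [463.1 219.4] 64.0
bar 1043 z 0.024942355809293715 rect [447.7 318.5] [125.3  58. ] 7.8 tri c [467.1 314.7] [[389.0, 244.0], [390.0, 344.0], [622.0, 356.0]] circ [448.  315.9] 67.8
tri 702 z 0.024622878016715366 rect [596.  232.7] [79.5 91.2] 7.5 tri c [590.2 231.3] [[564.0, 170.0], [549.0, 285.0], [6
[... 646 characters left out ...]
ect [447.7 319.2] [125.6  55.1] 8.4 tri c [467.1 314.6] [[390.0, 344.0], [622.0, 356.0], [389.0, 244.0]] circ [448.  316.7] 67.4
tri 527 z 0.02513809361171615 rect [586.6 224.8] [78.6 88.5] 67.4 tri c [589.4 231.3] [[550.0, 283.0], [653.0, 240.0], [566.0, 171.0]] circ [589.3 231. ] 47.0
round 702 z 0.0249938817608501 rect [572.2 337.1] [ 93.7 101.2] 88.8 tri c [574.2 338.5] [[637.0, 273.0], [485.0, 309.0], [601.0, 433.0]] circ [568.8 330.1] 56.3
[[0.3996 0.1465]
 [0.372  0.3629]
 [0.6213 0.3989]
 [0.6527 0.1854]] [0.5114 0.2734] 97.26843428702203 8.201805174109468 [np.float64(0.2560979239055488), np.float64(0.2182441102384841), np.float64(0.2518852065602414), np.float64(0.21580064311750535)]
```

```bash
cat > rackfit.py <<'E'
from h import *
import pickle
from scipy.optimize import least_squares
np.set_printoptions(precision=4,suppress=True)
n=sys.argv[1];s,c=pickle.load(open(n+'.pkl','rb'));f=c['frame'].astype(int)
X=cloud(c,s)
m=(f.min(2)>195)&(f.max(2)-f.min(2)<35)&(abs(X[...,2]-.024)<.007)&(X[...,0]>.36)&(X[...,1]>.13)&(X[...,1]<.42)
Y=atz(c,np.argwhere(m)[:,::-1],.026,s)[:,:2]*1000
def sd(P,pol):  # signed distance outward of convex polygon given as (normal angle,offset)
    return np.max([P@np.array([np.cos(a),np.sin(a)])-o for a,o in pol],axis=0)
h=np.pi/180
pols=dict(square=[(k*90*h,35.5) for k in range(4)],bar=[(0,48.5),(180*h,48.5),(90*h,20.5),(-90*h,20.5)],tri=[((60+120*k)*h,22+3.5) for k in range(3)],round=[(k*45*h,39.5) for k in range(8)])
off=dict(square=(-63,-53),bar=(-63,53),tri=(63,-53),round=(63,53))
def res(p):
    R=np.array([[np.cos(p[2]),-np.sin(p[2])],[np.sin(p[2]),np.cos(p[2])]])
    L=(Y-p[:2])@R
    return np.min([abs(sd(L-off[k],pols[k])-p[3]) for k in off],axis=0)
p=least_squares(res,[511,273,7.5*h,3],loss='soft_l1',f_scale=1.5)
print(n,len(Y),'rack',p.x,'yaw',p.x[2]/h,'med res',np.median(res(p.x)))
R=np.array([[np.cos(p.x[2]),-np.sin(p.x[2])],[np.sin(p.x[2]),np.cos(p.x[2])]])
for k in off:print(k,p.x[:2]+R@off[k])
E
python3 rackfit.py w3; python3 rackfit.py w2
```

```text
w3 2868 rack [518.7188 275.0012   0.1334   3.965 ] yaw 7.642129252606738 med res 2.0101371287488212
square [463.3266 214.0939]
bar [449.2302 319.1524]
tri [588.2075 230.85  ]
round [574.111  335.9085]
w2 1899 rack [519.1492 274.8698   0.1313   4.0928] yaw 7.5202880383772035 med res 2.1757641084148576
square [463.6276 214.0804]
bar [449.7546 319.1687]
tri [588.5438 230.571 ]
round [574.6708 335.6592]
```

Call:
drive_tool:
  rows:
    - [100, 18, -11, -20, 0, 0, 0.115]
    - [100, 18, -11, -20, 0, 0, 0.115]
    - [100, 18, -11, -20, 0, 0, 0.115]
    - [100, 18, -11, -20, 0, 0, 0.115]
    - [100, 18, -11, -20, 0, 0, 0]

```text
time_s: 5.2
tcp_pos: [0.6028, 0.0838, 0.3218]
ee_rot: [[-0.905, -0.424, 0.001], [-0.424, 0.905, 0.0], [-0.001, -0.0, -1.0]]
wrist_force: [0.0, 0.9, 0.0]
gripper_width: 0.999
gripper_force: 0.0
```

Call:
drive_tool:
  rows:
    - [60, 17, -11, -33, 0, 0, 0]
    - [60, 17, -11, -33, 0, 0, 0]
    - [60, 16, -11, -33, 0, 0, 0]
    - [60, 0, 0, 0, 0, 0, 0]

```text
time_s: 5.53
tcp_pos: [0.6503, 0.0492, 0.2143]
ee_rot: [[-0.909, -0.417, -0.014], [-0.417, 0.909, -0.002], [0.014, 0.004, -1.0]]
wrist_force: [-1.3, -0.2, -2.0]
gripper_width: 0.785
gripper_force: 0.0
```

```bash
python3 look.py w4 bar_center && python3 ridge.py w4
```

```text
5.5333 [0.6503 0.0492 0.2143] [-0.9087 -0.4173 -0.0143] [ 18.4487  26.1348   3.0059  -0.146  -67.6927 -83.7289] cam [0.5911 0.0197 0.3579] [[-0.0004 -0.9682 -0.2501  0.0681]
 [ 1.     -0.0003 -0.0003 -0.0016]
 [ 0.0002 -0.2501  0.9682 -0.1428]
 [ 0.      0.      0.      1.    ]]
bar_center [(0.69, [251.0, 182.0], [0.649, 0.045, 0.062])]
w4 px [251. 188.] n 490 mean [0.6539 0.0474] z 0.06134049562727828 rect c [0.6542 0.0472] wh [41. 11.] ang 24.8 pca 27.0
   foot rect [657.  49.] [89. 34.] 26.7 area 2874.0038951163588 tri [[583.0, 31.0], [740.0, 110.0], [665.0, -0.0]] [[663.   46.8]] n 2389
```

View pics/w4.png

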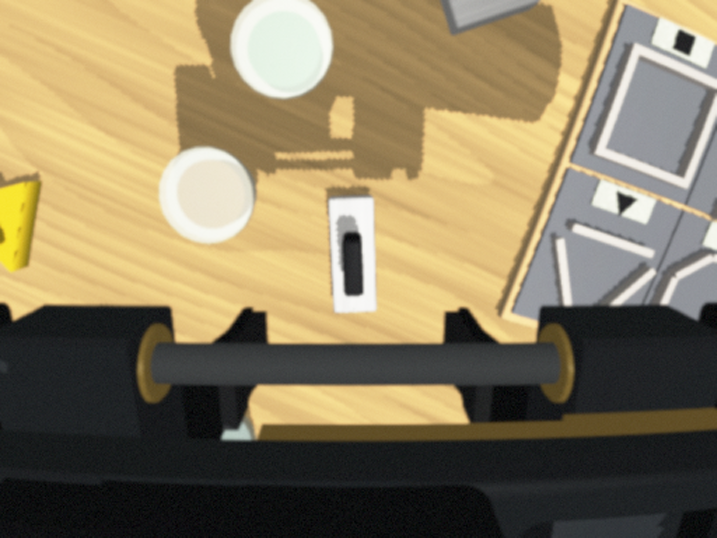

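Call:
drive_tool:
  rows:
    - [60, 1, 0, -30, 0, 0, 0.025]
    - [60, 1, 0, -30, 0, 0, 0]
    - [60, 1, 0, -30, 0, 0, 0]
    - [60, 0, 0, -15, 0, 0, 0]
    - [60, 0, 0, 0, 0, 0, 0]

```text
time_s: 6.05
tcp_pos: [0.6537, 0.0521, 0.1171]
ee_rot: [[-0.896, -0.444, -0.003], [-0.444, 0.896, -0.001], [0.003, 0.001, -1.0]]
wrist_force: [-0.2, -0.6, -0.7]
gripper_width: 0.599
gripper_force: 0.0
```

Call:
drive_tool:
  rows:
    - [60, 0, 0, 0, 0, 0, 0]
    - [60, 0, 0, 0, 0, 0, 0]

```text
time_s: 6.22
tcp_pos: [0.657, 0.0524, 0.1219]
ee_rot: [[-0.896, -0.445, 0.006], [-0.445, 0.896, 0.001], [-0.006, -0.002, -1.0]]
wrist_force: [0.4, -0.1, -0.0]
gripper_width: 0.601
gripper_force: 0.0
```

Call:
drive_tool:
  rows:
    - [60, -1, -2, -25, 0, 0, 0]
    - [60, -1, -1, -25, 0, 0, 0]
    - [60, 0, 0, -21, 0, 0, 0]
    - [60, 0, 0, 0, 0, 0, 0]
    - [60, 0, 0, 0, 0, 0, 0]

```text
time_s: 6.63
tcp_pos: [0.6542, 0.0488, 0.0488]
ee_rot: [[-0.896, -0.444, 0.002], [-0.444, 0.896, -0.0], [-0.002, -0.001, -1.0]]
wrist_force: [0.6, -0.1, 0.8]
gripper_width: 0.6
gripper_force: 0.0
```

Call:
drive_tool:
  rows:
    - [0, 0, 0, 0, 0, 0, 0]
    - [0, 0, 0, 0, 0, 0, 0]
    - [0, 0, 0, 0, 0, 0, 0]
    - [0, 0, 0, 0, 0, 0, 0]
    - [0, 0, 0, 0, 0, 0, 0]

```text
time_s: 7.05
tcp_pos: [0.6537, 0.0487, 0.0482]
ee_rot: [[-0.896, -0.443, 0.001], [-0.443, 0.896, 0.0], [-0.001, -0.0, -1.0]]
wrist_force: [-0.3, 0.7, -0.3]
gripper_width: 0.304
gripper_force: 0.0
```

Call:
drive_tool:
  rows:
    - [0, 0, 0, 0, 0, 0, 0]
    - [0, 0, 0, 0, 0, 0, 0]

```text
time_s: 7.22
tcp_pos: [0.6533, 0.0487, 0.0475]
ee_rot: [[-0.896, -0.443, 0.0], [-0.443, 0.896, 0.0], [-0.0, 0.0, -1.0]]
wrist_force: [-0.5, 0.7, -4.9]
gripper_width: 0.162
gripper_force: 30.5
```

Call:
drive_tool:
  rows:
    - [0, 0, 0, 20, 0, 0, 0]
    - [0, 0, 0, 35, 0, 0, 0]
    - [0, 0, 0, 35, 0, 0, 0]
    - [0, -13, 20, 0, 0, 0, 0]
    - [0, -20, 28, 0, 0, 0, -0.08]

```text
time_s: 7.63
tcp_pos: [0.6223, 0.0958, 0.1393]
ee_rot: [[-0.931, -0.366, 0.005], [-0.366, 0.931, 0.002], [-0.005, -0.0, -1.0]]
wrist_force: [-0.6, 1.3, -4.0]
gripper_width: 0.162
gripper_force: 30.0
```

Call:
drive_tool:
  rows:
    - [0, -23, 30, 0, 0, 0, -0.08]
    - [0, -23, 30, 0, 0, 0, -0.08]
    - [0, -23, 30, 0, 0, 0, -0.086]
    - [0, -23, 30, 0, 0, 0, 0]
    - [0, -23, 30, 0, 0, 0, 0]

```text
time_s: 8.05
tcp_pos: [0.5033, 0.2473, 0.1364]
ee_rot: [[-0.991, -0.132, -0.002], [-0.132, 0.991, -0.001], [0.002, -0.001, -1.0]]
wrist_force: [0.6, 0.6, -2.7]
gripper_width: 0.159
gripper_force: 30.0
```

Call:
drive_tool:
  rows:
    - [0, -23, 30, 0, 0, 0, 0]
    - [0, -21, 28, 0, 0, 0, 0]
    - [0, -13, 14, -20, 0, 0, 0]
    - [0, 0, 0, 0, 0, 0, 0]
    - [0, 0, 0, 0, 0, 0, 0]

```text
time_s: 8.47
tcp_pos: [0.4465, 0.3183, 0.1157]
ee_rot: [[-0.991, -0.135, -0.003], [-0.135, 0.991, -0.003], [0.004, -0.003, -1.0]]
wrist_force: [-1.1, -0.7, -2.1]
gripper_width: 0.157
gripper_force: 30.0
```

```bash
python3 look.py w5; python3 rackfit.py w5; python3 ridge.py w5
```

```text
8.4667 [0.4465 0.3183 0.1157] [-0.9908 -0.135  -0.0032] [  52.4165   21.9963  -19.8102   -0.04    -48.4588 -134.6327] cam [0.3801 0.3082 0.2587] [[-0.0004 -0.9682 -0.2502  0.0676]
 [ 1.     -0.0003 -0.0003 -0.0015]
 [ 0.0002 -0.2502  0.9682 -0.1427]
 [ 0.      0.      0.      1.    ]]
w5 1703 rack [508.8491 279.0696   0.2325   2.0618] yaw 13.32256000954276 med res 1.7689106083232358
square [459.7574 212.9787]
bar [435.3316 316.126 ]
tri [582.3666 242.0132]
round [557.9407 345.1606]
```

View pics/w5.png

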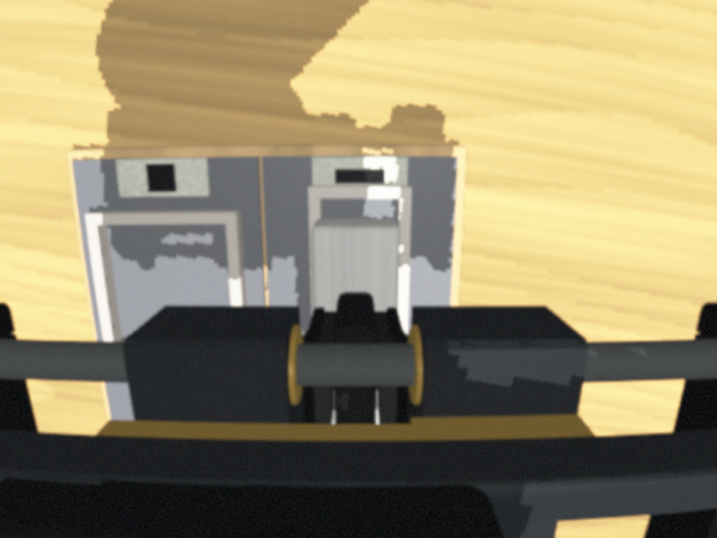

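```bash
python3 - <<'E'
from h import *
import pickle
s,c=pickle.load(open('w5.pkl','rb'))
print(depth(c,np.array([[350,235],[350,270]])/1.4,s))
z=s['tcp_pos'][2]-.0475+.022
e=atz(c,np.array([[313,222],[398,224],[314,290],[402,290]])/1.4,z,s);print(e)
m=(e[0]+e[1])/2;a=np.radians(7.7);print('die centre',m[:2]+.045*np.array([np.cos(a),np.sin(a)]))
print('slot rim inner -x corners', atz(c,np.array([[320,197],[402,197]])/1.4,.026,s))
E
```

```text
[[0.41016403 0.30987071 0.08939361]
 [0.42360579 0.31167065 0.09012672]]
[[0.40698181 0.29540077 0.09015866]
 [0.40340996 0.32722203 0.09015866]
 [0.43350721 0.29879094 0.09015866]
 [0.42884819 0.33286382 0.09015866]]
die centre [0.44979013 0.31734078]
slot rim inner -x corners [[0.4038706  0.29261459 0.026     ]
 [0.39817781 0.33431763 0.026     ]]
```

Call:
drive_tool:
  rows:
    - [0, 0, 2, -15, 0, 0, 0]
    - [0, 0, 0, -15, 0, 0, 0]
    - [0, 0, 0, -12, 0, 0, 0]
    - [0, 0, 0, -6, 0, 0, 0]
    - [0, 0, 0, -4, 0, 0, 0]

```text
time_s: 8.93
tcp_pos: [0.4489, 0.3196, 0.0648]
ee_rot: [[-0.991, -0.131, -0.0], [-0.131, 0.991, -0.001], [0.001, -0.001, -1.0]]
wrist_force: [1.0, 0.6, -4.4]
gripper_width: 0.158
gripper_force: 30.0
```

Call:
drive_tool:
  rows:
    - [0, 0, 0, 0, 0, 0, 0]
    - [0, 0, 0, 0, 0, 0, 0]

```text
time_s: 9.1
tcp_pos: [0.4489, 0.3205, 0.0658]
ee_rot: [[-0.991, -0.132, 0.0], [-0.132, 0.991, 0.0], [-0.001, 0.0, -1.0]]
wrist_force: [0.1, 0.3, -2.9]
gripper_width: 0.16
gripper_force: 30.0
```

Call:
drive_tool:
  rows:
    - [0, 0, 0, -2, 0, 0, 0]
    - [0, 0, 0, 0, 0, 0, 0]
    - [40, 0, 0, 0, 0, 0, 0]
    - [40, 0, 0, 0, 0, 0, 0]
    - [40, 0, 0, 0, 0, 0, 0]

```text
time_s: 9.52
tcp_pos: [0.4489, 0.3213, 0.0643]
ee_rot: [[-0.991, -0.133, 0.002], [-0.133, 0.991, 0.002], [-0.002, 0.001, -1.0]]
wrist_force: [-0.8, -1.8, -0.5]
gripper_width: 0.304
gripper_force: 0.0
```

Call:
drive_tool:
  rows:
    - [50, 0, 0, 30, 0, 0, 0]
    - [50, 0, -30, 25, 0, 0, 0.1]
    - [50, -2, -38, 10, 0, 0, 0.1]
    - [50, -2, -38, 0, 0, 0, 0.1]
    - [50, -2, -38, 0, 0, 0, 0.1]

```text
time_s: 9.93
tcp_pos: [0.4427, 0.176, 0.1299]
ee_rot: [[-0.858, -0.514, 0.003], [-0.514, 0.858, 0.002], [-0.004, 0.0, -1.0]]
wrist_force: [0.8, -0.2, 0.6]
gripper_width: 0.491
gripper_force: 0.0
```

Call:
drive_tool:
  rows:
    - [50, -2, -38, 40, 0, 0, 0.1]
    - [50, -2, -38, 40, 0, 0, 0.1]
    - [50, -2, -38, 0, 0, 0, 0.05]
    - [50, 0, -10, 0, 0, 0, 0]
    - [50, 0, 0, 0, 0, 0, 0]

```text
time_s: 10.35
tcp_pos: [0.437, 0.0693, 0.1897]
ee_rot: [[-0.711, -0.703, 0.002], [-0.703, 0.711, 0.001], [-0.002, -0.0, -1.0]]
wrist_force: [-0.3, 0.8, 0.2]
gripper_width: 0.496
gripper_force: 0.0
```

```bash
python3 look.py w6; python3 ridge.py w6
```

```text
10.35 [0.437  0.0693 0.1897] [-0.7112 -0.703   0.0018] [ 30.1789   6.9232 -28.4516  -0.0032 -54.5023 -75.5065] cam [0.389  0.0198 0.3323] [[-0.0004 -0.9682 -0.2501  0.0686]
 [ 1.     -0.0004 -0.0002 -0.0015]
 [ 0.0001 -0.2501  0.9682 -0.1428]
 [ 0.      0.      0.      1.    ]]
w6 px [153.  92.] n 946 mean [ 0.4372 -0.0485] z 0.061029530345200256 rect c [ 0.4377 -0.048 ] wh [37. 18.] ang 25.3 pca 23.8
   foot rect [441. -45.] [35. 75.] 87.5 area 1105.1875994156871 tri [[403.0, -25.0], [511.0, -34.0], [423.0, -66.0]] [[445.6 -41.7]] n 2643
w6 px [242. 167.] n 620 mean [0.4308 0.0465] z 0.061296479813968185 rect c [0.4309 0.0466] wh [39. 11.] ang 43.9 pca 43.2
   foot rect [433.  48.] [63. 63.] 44.6 area 3878.156196207223 tri [[349.0, 8.0], [435.0, 95.0], [514.0, 2.0]] [[433.   35.1]] n 4006
```

Call:
drive_tool:
  rows:
    - [50, -4, -21, -30, 0, 0, -0.01]
    - [50, 0, 0, -30, 0, 0, 0]
    - [50, 0, 0, -20, 0, 0, 0]
    - [50, 0, 0, 0, 0, 0, 0]
    - [50, 0, 0, 0, 0, 0, 0]

```text
time_s: 10.82
tcp_pos: [0.4333, 0.0509, 0.1081]
ee_rot: [[-0.714, -0.7, -0.002], [-0.7, 0.714, -0.002], [0.003, 0.0, -1.0]]
wrist_force: [-0.1, 0.5, 0.1]
gripper_width: 0.5
gripper_force: 0.0
```

Call:
drive_tool:
  rows:
    - [50, -1, -3, -30, 0, 0, 0]
    - [50, 0, 0, -20, 0, 0, 0]
    - [50, 0, 0, -10, 0, 0, 0]
    - [50, 0, 0, 0, 0, 0, 0]
    - [50, 0, 0, 0, 0, 0, 0]

```text
time_s: 11.23
tcp_pos: [0.4336, 0.0483, 0.0497]
ee_rot: [[-0.715, -0.7, 0.002], [-0.7, 0.715, 0.0], [-0.002, -0.001, -1.0]]
wrist_force: [0.7, -0.3, -0.1]
gripper_width: 0.499
gripper_force: 0.0
```

Call:
drive_tool:
  rows:
    - [0, 0, 0, 0, 0, 0, 0]
    - [0, 0, 0, 0, 0, 0, 0]
    - [0, 0, 0, 0, 0, 0, 0]
    - [0, 0, 0, 0, 0, 0, 0]
    - [0, 0, 0, 0, 0, 0, 0]

```text
time_s: 11.65
tcp_pos: [0.4325, 0.0474, 0.0492]
ee_rot: [[-0.716, -0.699, 0.001], [-0.699, 0.716, 0.001], [-0.001, -0.0, -1.0]]
wrist_force: [-0.0, -0.3, 0.4]
gripper_width: 0.208
gripper_force: 0.0
```

Call:
drive_tool:
  rows:
    - [0, 0, 0, 0, 0, 0, 0]
    - [0, 0, 0, 0, 0, 0, 0]

```text
time_s: 11.82
tcp_pos: [0.4322, 0.0474, 0.0491]
ee_rot: [[-0.716, -0.699, 0.0], [-0.699, 0.716, 0.0], [-0.0, 0.0, -1.0]]
wrist_force: [-3.0, 2.7, 5.5]
gripper_width: 0.157
gripper_force: 30.0
```

Call:
drive_tool:
  rows:
    - [0, 0, 0, 20, 0, 0, 0]
    - [0, 0, 0, 30, 0, 0, -0.1]
    - [0, 4, 20, 25, 0, 0, -0.1]
    - [0, 6, 34, 0, 0, 0, -0.11]
    - [0, 7, 36, 0, 0, 0, -0.11]

```text
time_s: 12.23
tcp_pos: [0.4493, 0.1376, 0.1249]
ee_rot: [[-0.941, -0.338, 0.002], [-0.338, 0.941, 0.002], [-0.002, 0.001, -1.0]]
wrist_force: [0.9, 0.2, -4.4]
gripper_width: 0.16
gripper_force: 30.0
```

Call:
drive_tool:
  rows:
    - [0, 7, 36, 0, 0, 0, -0.11]
    - [0, 7, 36, 0, 0, 0, -0.11]
    - [0, 0, 4, 0, 0, 0, 0]
    - [0, 0, 0, 0, 0, 0, 0]
    - [0, 0, 0, 0, 0, 0, 0]

```text
time_s: 12.65
tcp_pos: [0.4621, 0.2124, 0.1224]
ee_rot: [[-0.991, -0.134, -0.003], [-0.134, 0.991, -0.002], [0.003, -0.002, -1.0]]
wrist_force: [0.2, -0.5, -3.9]
gripper_width: 0.156
gripper_force: 30.0
```

```bash
python3 look.py w7
```

```text
12.65 [0.4621 0.2124 0.1224] [-0.991  -0.1338 -0.0031] [  42.9823   18.0939  -24.8921   -0.0435  -47.2294 -125.263 ] cam [0.3957 0.2022 0.2654] [[-0.0004 -0.9682 -0.2502  0.0676]
 [ 1.     -0.0003 -0.0003 -0.0015]
 [ 0.0002 -0.2502  0.9682 -0.1427]
 [ 0.      0.      0.      1.    ]]
```

View pics/w7.png

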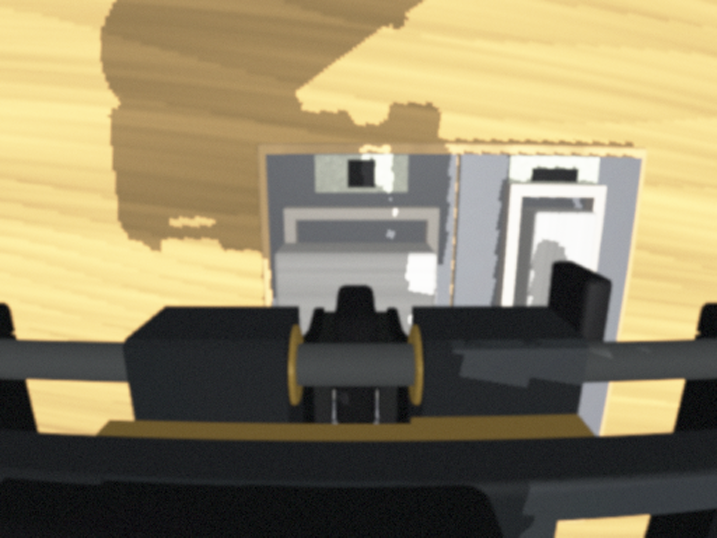

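```bash
python3 - <<'E'
from h import *
import pickle
s,c=pickle.load(open('w7.pkl','rb'))
z=s['tcp_pos'][2]-.049+.022
print(depth(c,np.array([[350,260],[320,275],[550,230]])/1.4,s),z)
e=atz(c,np.array([[276,251],[437,250]])/1.4,z,s);m=e.mean(0);a=np.radians(7.7);print(e,'die centre',m[:2]+.032*np.array([np.cos(a),np.sin(a)]))
r=atz(c,np.array([[295,219],[428,219]])/1.4,.026,s);print(r,'slot',r.mean(0)[:2]+.0355*np.array([np.cos(a),np.sin(a)]))
E
```

```text
[[0.43560776 0.20528943 0.09541787]
 [0.44317929 0.19445122 0.09529443]
 [0.41941807 0.30733677 0.03701779]] 0.09542424191705037
[[0.43588463 0.17647186 0.09542424]
 [0.42716842 0.23805217 0.09542424]] die centre [0.46323798 0.21154957]
[[0.43351197 0.17447118 0.026     ]
 [0.42398513 0.24493625 0.026     ]] slot [0.46392845 0.21446022]
```

Call:
drive_tool:
  rows:
    - [0, 0.5, 2.5, -17, 0, 0, 0]
    - [0, 0, 0, -17, 0, 0, 0]
    - [0, 0, 0, -12, 0, 0, 0]
    - [0, 0, 0, -7, 0, 0, 0]
    - [0, 0, 0, -4, 0, 0, 0]

```text
time_s: 13.12
tcp_pos: [0.4631, 0.214, 0.0657]
ee_rot: [[-0.991, -0.132, -0.002], [-0.132, 0.991, -0.002], [0.002, -0.001, -1.0]]
wrist_force: [1.0, 0.2, -2.1]
gripper_width: 0.163
gripper_force: 30.0
```

Call:
drive_tool:
  rows:
    - [0, 0, 0, 0, 0, 0, 0]
    - [0, 0, 0, 0, 0, 0, 0]

```text
time_s: 13.28
tcp_pos: [0.4641, 0.2154, 0.0671]
ee_rot: [[-0.991, -0.133, 0.0], [-0.133, 0.991, 0.0], [-0.0, 0.0, -1.0]]
wrist_force: [0.0, 0.3, -3.9]
gripper_width: 0.156
gripper_force: 30.0
```

Call:
drive_tool:
  rows:
    - [0, 0, 0, -2, 0, 0, 0]
    - [0, 0, 0, 0, 0, 0, 0]
    - [40, 0, 0, 0, 0, 0, 0]
    - [40, 0, 0, 0, 0, 0, 0]
    - [40, 0, 0, 0, 0, 0, 0]

```text
time_s: 13.7
tcp_pos: [0.4644, 0.2163, 0.0656]
ee_rot: [[-0.991, -0.134, 0.002], [-0.134, 0.991, 0.001], [-0.002, 0.001, -1.0]]
wrist_force: [-0.1, -0.1, 0.2]
gripper_width: 0.307
gripper_force: 0.0
```

Call:
drive_tool:
  rows:
    - [50, 0, 0, 30, 0, 0, 0]
    - [50, -3, -30, 25, 0, 0, 0]
    - [50, -4, -40, 0, 0, 0, 0.08]
    - [50, -4, -40, 0, 0, 0, 0.08]
    - [50, -4, -40, 0, 0, 0, 0.08]

```text
time_s: 14.12
tcp_pos: [0.4489, 0.0648, 0.1209]
ee_rot: [[-0.929, -0.37, 0.003], [-0.37, 0.929, 0.001], [-0.003, 0.0, -1.0]]
wrist_force: [0.9, -0.3, -0.1]
gripper_width: 0.493
gripper_force: 0.0
```

Call:
drive_tool:
  rows:
    - [50, -4, -40, 30, 0, 0, 0.07]
    - [50, -4, -40, 40, 0, 0, 0]
    - [50, -3, -37, 0, 0, 0, 0]
    - [50, 0, 0, 0, 0, 0, 0]
    - [50, 0, 0, 0, 0, 0, 0]

```text
time_s: 14.53
tcp_pos: [0.4395, -0.0353, 0.1749]
ee_rot: [[-0.905, -0.426, 0.002], [-0.426, 0.905, 0.001], [-0.002, -0.0, -1.0]]
wrist_force: [-0.5, -0.2, -0.7]
gripper_width: 0.499
gripper_force: 0.0
```

```bash
python3 look.py w8; python3 ridge.py w8
```

```text
14.5333 [ 0.4395 -0.0353  0.1749] [-0.9049 -0.4256  0.0022] [ 16.6497   7.7859 -29.9056  -0.0007 -52.1763 -81.4587] cam [ 0.3783 -0.0659  0.3175] [[-0.0004 -0.9682 -0.2501  0.0681]
 [ 1.     -0.0003 -0.0003 -0.0016]
 [ 0.0002 -0.2501  0.9682 -0.1427]
 [ 0.      0.      0.      1.    ]]
w8 px [62. 15.] n 358 mean [ 0.3748 -0.2286] z 0.05003895802453304 rect c [ 0.3744 -0.2285] wh [12. 24.] ang 115.8 pca 120.5
   foot rect [ 379. -200.] [76. 50.] 26.5 area 2050.187728014076 tri [[434.0, -201.0], [334.0, -251.0], [347.0, -157.0]] [[ 371.5 -202.8]] n 3105
w8 px [71. 50.] n 357 mean [ 0.3964 -0.2127] z 0.05002259119828445 rect c [ 0.3964 -0.2128] wh [12. 24.] ang 116.6 pca 119.8
   foot rect [ 393. -194.] [104.  61.] 18.9 area 2614.60768792429 tri [[489.0, -194.0], [329.0, -249.0], [356.0, -159.0]] [[ 391.2 -200.5]] n 3813
w8 px [238. 182.] n 730 mean [ 0.4366 -0.0528] z 0.061260151912062605 rect c [ 0.4371 -0.0527] wh [40. 12.] ang 24.8 pca 24.6
   foot rect [449. -48.] [66. 74.] 25.1 area 2249.553171300795 tri [[435.0, -97.0], [402.0, -27.0], [479.0, -33.0]] [[438.9 -52.2]] n 2725
```

Call:
drive_tool:
  rows:
    - [50, -1, -16, -30, 0, 0, 0]
    - [50, 0, 0, -30, 0, 0, 0]
    - [50, 0, 0, -10, 0, 0, 0]
    - [50, 0, 0, 0, 0, 0, 0]
    - [50, 0, 0, 0, 0, 0, 0]

```text
time_s: 15.0
tcp_pos: [0.4388, -0.049, 0.1037]
ee_rot: [[-0.902, -0.431, -0.001], [-0.431, 0.902, -0.001], [0.002, -0.0, -1.0]]
wrist_force: [0.5, 0.6, 0.5]
gripper_width: 0.496
gripper_force: 0.0
```

Call:
drive_tool:
  rows:
    - [50, -1, -3, -30, 0, 0, 0]
    - [50, 0, 0, -17, 0, 0, 0]
    - [50, 0, 0, -8, 0, 0, 0]
    - [50, 0, 0, 0, 0, 0, 0]
    - [50, 0, 0, 0, 0, 0, 0]

```text
time_s: 15.42
tcp_pos: [0.4386, -0.0523, 0.0498]
ee_rot: [[-0.903, -0.43, 0.001], [-0.43, 0.903, 0.0], [-0.001, -0.001, -1.0]]
wrist_force: [0.0, 0.3, 0.6]
gripper_width: 0.5
gripper_force: 0.0
```

Call:
drive_tool:
  rows:
    - [0, 0, 0, 0, 0, 0, 0]
    - [0, 0, 0, 0, 0, 0, 0]
    - [0, 0, 0, 0, 0, 0, 0]
    - [0, 0, 0, 0, 0, 0, 0]
    - [0, 0, 0, 0, 0, 0, 0]

```text
time_s: 15.83
tcp_pos: [0.4378, -0.0528, 0.0495]
ee_rot: [[-0.903, -0.429, 0.001], [-0.429, 0.903, 0.0], [-0.001, -0.0, -1.0]]
wrist_force: [0.6, 0.0, -0.6]
gripper_width: 0.21
gripper_force: 0.0
```

Call:
drive_tool:
  rows:
    - [0, 0, 0, 0, 0, 0, 0]
    - [0, 0, 0, 0, 0, 0, 0]

```text
time_s: 16.0
tcp_pos: [0.4376, -0.0528, 0.0493]
ee_rot: [[-0.903, -0.429, 0.0], [-0.429, 0.903, 0.0], [-0.0, 0.0, -1.0]]
wrist_force: [-1.8, 0.9, 3.2]
gripper_width: 0.161
gripper_force: 30.0
```

Call:
drive_tool:
  rows:
    - [0, 0, 0, 20, 0, 0, 0]
    - [0, 0, 0, 35, 0, 0, 0]
    - [0, 7, 14, 35, 0, 0, -0.08]
    - [0, 17, 32, 0, 0, 0, -0.08]
    - [0, 17, 32, 0, 0, 0, -0.08]

```text
time_s: 16.42
tcp_pos: [0.4795, 0.0257, 0.1412]
ee_rot: [[-0.981, -0.196, 0.005], [-0.196, 0.981, 0.002], [-0.005, 0.001, -1.0]]
wrist_force: [0.7, -0.7, -3.2]
gripper_width: 0.158
gripper_force: 30.0
```

Call:
drive_tool:
  rows:
    - [0, 17, 32, 0, 0, 0, -0.071]
    - [0, 17, 32, 0, 0, 0, 0]
    - [0, 17, 32, 0, 0, 0, 0]
    - [0, 17, 32, 0, 0, 0, 0]
    - [0, 17, 32, 0, 0, 0, 0]

```text
time_s: 16.83
tcp_pos: [0.5634, 0.1864, 0.138]
ee_rot: [[-0.991, -0.132, -0.002], [-0.132, 0.991, -0.001], [0.002, -0.001, -1.0]]
wrist_force: [0.3, -1.2, -3.1]
gripper_width: 0.16
gripper_force: 30.0
```

Call:
drive_tool:
  rows:
    - [0, 17, 32, 0, 0, 0, 0]
    - [0, 7, 16, -20, 0, 0, 0]
    - [0, 0, 0, 0, 0, 0, 0]
    - [0, 0, 0, 0, 0, 0, 0]
    - [0, 0, 0, 0, 0, 0, 0]

```text
time_s: 17.25
tcp_pos: [0.5868, 0.2323, 0.1181]
ee_rot: [[-0.991, -0.132, -0.002], [-0.132, 0.991, -0.002], [0.002, -0.001, -1.0]]
wrist_force: [-0.4, -0.3, -2.5]
gripper_width: 0.162
gripper_force: 30.0
```

```bash
python3 look.py w9
```

```text
17.25 [0.5868 0.2323 0.1181] [-0.9913 -0.1318 -0.0022] [  36.2691   28.7613   -7.6357    0.0015  -53.7579 -118.6938] cam [0.5203 0.2222 0.261 ] [[-0.0004 -0.9682 -0.2502  0.0676]
 [ 1.     -0.0003 -0.0003 -0.0015]
 [ 0.0002 -0.2502  0.9682 -0.1427]
 [ 0.      0.      0.      1.    ]]
```

View pics/w9.png

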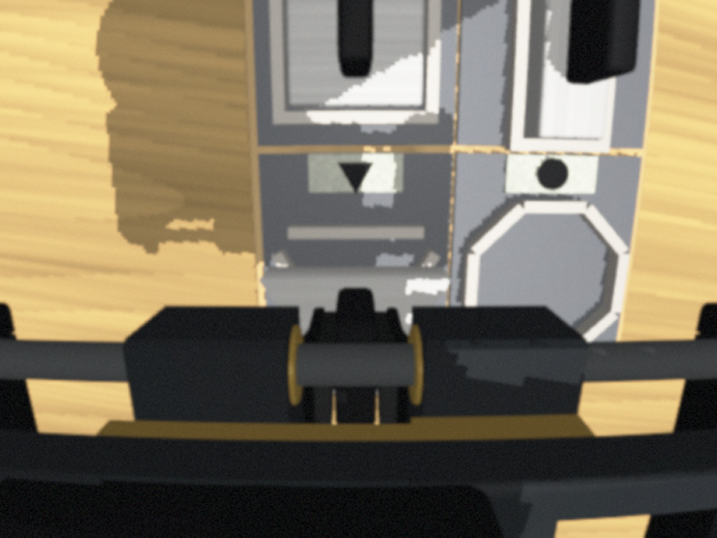

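```bash
python3 - <<'E'
from h import *
import pickle
s,c=pickle.load(open('w9.pkl','rb'))
z=s['tcp_pos'][2]-.0493+.022
print(depth(c,np.array([[330,275],[300,290],[310,60],[410,90]])/1.4,s),z)
a=np.radians(7.6);u=np.array([np.cos(a),np.sin(a)])
for r in (266,268):
  e=atz(c,np.array([[262,r],[449,r]])/1.4,z,s);print(np.hypot(*(e[1]-e[0])[:2]),'die',e.mean(0)[:2]+.022*u)
r=atz(c,np.array([[288,233.5],[424,233.5]])/1.4,.026,s);print('slot',r.mean(0)[:2]+.0295*u,np.hypot(*(r[1]-r[0])[:2]))
E
```

```text
[[0.56962845 0.21814915 0.08281275]
 [0.57539893 0.20720491 0.08981854]
 [0.48028278 0.19535757 0.03706096]
 [0.48762485 0.24364337 0.03784095]] 0.09076561035932157
0.0730516677555892 die [0.58431596 0.23064119]
0.07313471396040834 die [0.58511523 0.23074741]
slot [0.59022424 0.23168055] 0.07192083535465899
```

```bash
python3 - <<'E'
from h import *
import pickle
s,c=pickle.load(open('w9.pkl','rb'));P=cloud(c,s)
for col in (205,225,300): print(col,[(r,*(P[r,col]*1000).round().astype(int)) for r in range(184,216,2)])
print(P[198,185:330:6,2].round(3))
print(P[206,180:335:3,2].round(3))
E
```

```text
205 [(184, np.int64(580), np.int64(192), np.int64(20)), (186, np.int64(581), np.int64(193), np.int64(23)), (188, np.int64(582), np.int64(193), np.int64(25)), (190, np.int64(572), np.int64(199), np.int64(70)), (192, np.int64(572), np.int64(199), np.int64(74)), (194, np.int64(572), np.int64(200), np.int64(79)), (196, np.int64(572), np.int64(201), np.int64(83)), (198, np.int64(572), np.int64(201), np.int64(86)), (200, np.int64(572), np.int64(202), np.int64(89)), (202, np.int64(573), np.int64(202), np.int64(90)), (204, np.int64(574), np.int64(202), np.int64(90)), (206, np.int64(575), np.int64(202), np.int64(91)), (208, np.int64(577), np.int64(202), np.int64(90)), (210, np.int64(578), np.int64(202), np.int64(90)), (212, np.int64(579), np.int64(202), np.int64(90)), (214, np.int64(580), np.int64(202), np.int64(90))]
225 [(184, np.int64(579), np.int64(207), np.int64(15)), (186, np.int64(581), np.int64(207), np.int64(16)), (188, np.int64(582), np.int64(207), np.int64(16)), (190, np.int64(571), np.int64(211), np.int64(68)), (192, np.int64(570), np.int64(211), np.int64(74)), (194, np.int64(570)
[... 1185 characters left out ...]
t64(254), np.int64(91)), (210, np.int64(570), np.int64(255), np.int64(91)), (212, np.int64(572), np.int64(255), np.int64(90)), (214, np.int64(573), np.int64(255), np.int64(90))]
[0.011 0.087 0.087 0.087 0.089 0.088 0.086 0.087 0.088 0.088 0.088 0.088
 0.087   nan 0.087 0.086 0.087 0.088 0.087 0.087 0.087 0.087 0.087 0.015
 0.015]
[-0.001  0.011  0.012  0.091  0.091  0.092  0.091  0.09   0.09   0.091
  0.09   0.09   0.091  0.09   0.091  0.09   0.09   0.09   0.09   0.091
  0.09   0.092  0.096  0.097  0.096  0.096  0.095  0.097  0.093  0.09
  0.09   0.09   0.091  0.091  0.091  0.09   0.091  0.091  0.089  0.09
  0.09   0.09   0.092  0.091  0.09   0.091  0.09   0.013  0.015  0.017
  0.017  0.025]
```

Call:
drive_tool:
  rows:
    - [0, 0, -1, -15, 0, 0, 0]
    - [0, 0, 0, -15, 0, 0, 0]
    - [0, 0, 0, -12, 0, 0, 0]
    - [0, 0, 0, -6, 0, 0, 0]
    - [0, 0, 0, -4, 0, 0, 0]

```text
time_s: 17.72
tcp_pos: [0.5872, 0.2313, 0.0665]
ee_rot: [[-0.991, -0.131, -0.001], [-0.131, 0.991, -0.001], [0.001, -0.001, -1.0]]
wrist_force: [0.1, 0.4, -3.0]
gripper_width: 0.157
gripper_force: 30.0
```

Call:
drive_tool:
  rows:
    - [0, 0, 0, 0, 0, 0, 0]
    - [0, 0, 0, 0, 0, 0, 0]

```text
time_s: 17.88
tcp_pos: [0.5879, 0.2322, 0.0675]
ee_rot: [[-0.991, -0.132, 0.001], [-0.132, 0.991, 0.0], [-0.001, 0.0, -1.0]]
wrist_force: [-0.4, -0.3, -2.0]
gripper_width: 0.157
gripper_force: 30.0
```

Call:
drive_tool:
  rows:
    - [0, 0, 0, -2.5, 0, 0, 0]
    - [0, 0, 0, 0, 0, 0, 0]
    - [40, 0, 0, 0, 0, 0, 0]
    - [40, 0, 0, 0, 0, 0, 0]
    - [40, 0, 0, 0, 0, 0, 0]

```text
time_s: 18.3
tcp_pos: [0.5878, 0.2323, 0.0651]
ee_rot: [[-0.991, -0.132, 0.001], [-0.132, 0.991, 0.0], [-0.001, 0.0, -1.0]]
wrist_force: [0.4, 0.3, 0.7]
gripper_width: 0.303
gripper_force: 0.0
```

Call:
drive_tool:
  rows:
    - [40, 0, 0, 30, 0, 0, 0]
    - [40, 0, 0, 40, 0, 0, 0]
    - [40, -8, -12, 38, 0, 0, 0]
    - [40, -8, -12, 38, 0, 0, 0]
    - [40, -8, -12, 38, 0, 0, 0]

```text
time_s: 18.72
tcp_pos: [0.563, 0.1956, 0.2506]
ee_rot: [[-0.991, -0.132, 0.0], [-0.132, 0.991, 0.0], [-0.0, 0.0, -1.0]]
wrist_force: [-0.3, 1.6, -0.2]
gripper_width: 0.394
gripper_force: 0.0
```

Call:
drive_tool:
  rows:
    - [40, -10, -12, 38, 0, 0, 0]
    - [40, -12, -12, 37, 0, 0, 0]
    - [40, -12, -14, 37, 0, 0, 0]
    - [40, -8, -14, 37, 0, 0, 0]
    - [40, 0, 0, 0, 0, 0, 0]

```text
time_s: 19.13
tcp_pos: [0.5225, 0.1423, 0.408]
ee_rot: [[-0.991, -0.131, 0.017], [-0.131, 0.991, 0.006], [-0.018, 0.003, -1.0]]
wrist_force: [0.8, 0.2, 1.5]
gripper_width: 0.402
gripper_force: 0.0
```

```bash
python3 look.py w10; python3 ridge.py w10 | grep -v foot; python3 - <<'E'
from h import *
import pickle
s,c=pickle.load(open('w10.pkl','rb'));P=cloud(c,s);f=c['frame']
# local flatness of foot tops
for n,(x,y) in dict(square=(.4635,.214),bar=(.4495,.319),tri=(.589,.231)).items():
    a=np.radians(7.6)
    for d in ((-.015,.014),(.015,.014),(-.015,-.014),(.015,-.014),(-.017,0)):
        X=[x+d[0]*np.cos(a)-d[1]*np.sin(a),y+d[0]*np.sin(a)+d[1]*np.cos(a),.038]
        u,v=proj(c,[X],s)[0].round().astype(int);print(n,d,(u,v),P[v-1:v+2,u-1:u+2,2].mean().round(4) if 0<v<383 else None,f[v,u])
E
```

```text
19.1333 [0.5225 0.1423 0.408 ] [-0.9912 -0.1312  0.0169] [  32.537     9.2581    6.0774    0.2511  -85.8279 -115.0159] cam [0.4533 0.1312 0.5496] [[-0.0004 -0.9682 -0.2502  0.0676]
 [ 1.     -0.0003 -0.0003 -0.0015]
 [ 0.0002 -0.2502  0.9682 -0.1427]
 [ 0.      0.      0.      1.    ]]
w10 px [28.  4.] n 165 mean [ 0.3481 -0.2132] z 0.048241929735172384 rect c [ 0.3497 -0.2105] wh [16. 33.] ang 92.1 pca 106.3
w10 px [20. 23.] n 71 mean [ 0.376 -0.226] z 0.04976217063670796 rect c [ 0.3757 -0.2254] wh [11. 23.] ang 107.6 pca 115.2
w10 px [29. 40.] n 74 mean [ 0.3982 -0.2099] z 0.049990940001374246 rect c [ 0.3975 -0.209 ] wh [11. 25.] ang 105.8 pca 112.7
w10 px [306. 119.] n 240 mean [0.4655 0.2136] z 0.07692585634101082 rect c [0.4657 0.2132] wh [36. 15.] ang 9.5 pca 9.1
w10 px [376. 121.] n 359 mean [0.4532 0.3183] z 0.07496049225280332 rect c [0.4536 0.3183] wh [36. 23.] ang 8.2 pca 13.2
w10 px [303. 200.] n 226 mean [0.59   0.2302] z 0.07646135328101122 rect c [0.5906 0.2308] wh [44. 14.] ang 9.7 pca 13.1
square (-0.015, 0.014) (np.int64(314), np.int64(107)) 0.0418 [238 238 236]
s
[... 298 characters left out ...]
0.015, 0.014) (np.int64(380), np.int64(108)) 0.0636 [156 155 153]
bar (0.015, 0.014) (np.int64(379), np.int64(127)) 0.0778 [50 50 51]
bar (-0.015, -0.014) (np.int64(363), np.int64(108)) 0.0377 [170 169 167]
bar (0.015, -0.014) (np.int64(362), np.int64(127)) 0.0373 [228 227 225]
bar (-0.017, 0) (np.int64(372), np.int64(107)) 0.0434 [137 137 134]
tri (-0.015, 0.014) (np.int64(310), np.int64(186)) 0.038 [250 250 249]
tri (0.015, 0.014) (np.int64(310), np.int64(204)) 0.0502 [231 230 227]
tri (-0.015, -0.014) (np.int64(293), np.int64(186)) 0.0376 [219 218 214]
tri (0.015, -0.014) (np.int64(293), np.int64(204)) 0.037 [244 244 242]
tri (-0.017, 0) (np.int64(302), np.int64(185)) 0.0409 [123 121 121]
```

Call:
drive_tool:
  rows:
    - [40, -11, -34, -9, 0, 0, -0.107]
    - [40, -11, -34, -9, 0, 0, -0.107]
    - [40, -11, -34, -9, 0, 0, -0.107]
    - [40, -11, -34, -9, 0, 0, -0.107]
    - [40, -11, -34, -9, 0, 0, -0.107]

```text
time_s: 19.6
tcp_pos: [0.4654, -0.0271, 0.3514]
ee_rot: [[-0.918, 0.396, -0.001], [0.396, 0.918, -0.0], [0.001, -0.0, -1.0]]
wrist_force: [0.9, -0.1, 0.8]
gripper_width: 0.399
gripper_force: 0.0
```

Call:
drive_tool:
  rows:
    - [40, -11, -34, -9, 0, 0, -0.107]
    - [40, -11, -34, -9, 0, 0, -0.107]
    - [40, -11, -34, -9, 0, 0, 0]
    - [40, -11, -34, -9, 0, 0, 0]
    - [40, -11, -34, -9, 0, 0, 0]

```text
time_s: 20.02
tcp_pos: [0.4104, -0.1971, 0.3066]
ee_rot: [[-0.816, 0.578, -0.001], [0.578, 0.816, 0.0], [0.001, -0.0, -1.0]]
wrist_force: [1.8, 0.2, 0.5]
gripper_width: 0.399
gripper_force: 0.0
```

Call:
drive_tool:
  rows:
    - [40, -11, -34, -9, 0, 0, 0]
    - [40, -11, -34, -9, 0, 0, 0]
    - [40, 0, 0, 0, 0, 0, 0]
    - [40, 0, 0, 0, 0, 0, 0]

```text
time_s: 20.35
tcp_pos: [0.3883, -0.265, 0.2881]
ee_rot: [[-0.814, 0.582, -0.003], [0.582, 0.814, 0.001], [0.003, -0.001, -1.0]]
wrist_force: [-0.1, -0.2, -0.4]
gripper_width: 0.403
gripper_force: 0.0
```

```bash
python3 look.py w11
```

```text
20.35 [ 0.3883 -0.265   0.2881] [-0.8135  0.5815 -0.0027] [ -14.4541    4.8704  -15.6468   -0.0186  -69.6473 -111.0986] cam [ 0.334  -0.227   0.4311] [[-0.0004 -0.9681 -0.2504  0.0667]
 [ 1.     -0.0003 -0.0003 -0.0007]
 [ 0.0003 -0.2504  0.9681 -0.1428]
 [ 0.      0.      0.      1.    ]]
```

View pics/w11.png

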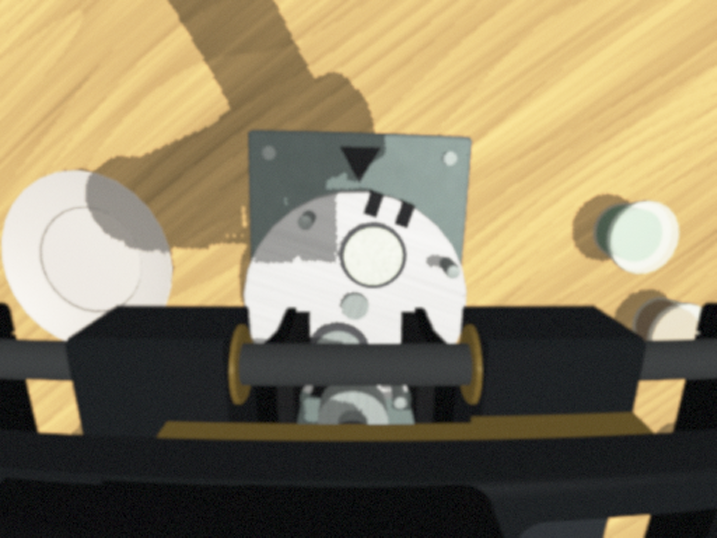

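```bash
cat > tt.py <<'E'
from h import *
import pickle
from scipy.optimize import least_squares
np.set_printoptions(precision=4,suppress=True)
def blobs(s,c,A=None):
    f=c['frame'].astype(int);P=cloud(c,s);b=(f.max(2)<60)&(abs(P[...,2]-.05)<.012)
    k,l,st,ce=cv2.connectedComponentsWithStats(b.astype(np.uint8));o=[]
    for i in range(1,k):
        if 40<st[i,4]<4000: o.append((st[i,4],ce[i],atz(c,np.argwhere(l==i)[:,::-1],.05,s)[:,:2]))
    return o
if __name__=='__main__':
    s,c=pickle.load(open(sys.argv[1]+'.pkl','rb'))
    px=lambda *q:atz(c,np.array(q)/1.4,.05,s)[:,:2]
    P=cloud(c,s);f=c['frame'].astype(int)
    if len(sys.argv)>2: A=np.array([float(v) for v in sys.argv[2:4]])
    else:
        print('hub',px([354,305]),'tip',atz(c,np.array([[361,180]])/1.4,.049,s))
        H=px([354,305])[0]
        m=(abs(P[...,2]-.05)<.006)&(f.min(2)>90)
        # rim: outermost disc pixel per direction
        ang=np.arctan2(P[...,1]-H[1],P[...,0]-H[0]);rr=np.hypot(P[...,0]-H[0],P[...,1]-H[1])
        Q=[]
        for t in np.radians(np.arange(60,235,3)):
            w=m&(abs(ang-t)<.015)|(m&(abs(ang+2*np.pi-t)<.015));w&=rr<.115
            if w.any(): i=np.nanargmax(np.where(w,rr,0));Q.append(P.reshape(-1,3)[i,:2])
        Q=np.array(Q);r=least_squares(lambda x:np.hypot(*(Q-x).T)-.1,H,loss='soft_l1',f_scale=.002);print('fit A',r.x,np.median(abs(r.fun)),len(Q));A=r.x
    for n,ce,X in blobs(s,c):
        d=X.mean(0)-A;R=np.hypot(*(X-A).T);i=R.argmin();print(n,ce.round(),'r',np.hypot(*d).round(4),'ang',np.degrees(np.arctan2(d[1],d[0])).round(1),'nearest r',R[i].round(4))
    for q in ([308,217],[446,269]):
        if len(sys.argv)<3:
            X=atz(c,np.array([q])/1.4,.084,s)[0,:2];print('pin top',X,np.hypot(*(X-A)),np.degrees(np.arctan2(*(X-A)[::-1])))
E
python3 tt.py w11
```

```text
hub [[ 0.4399 -0.3042]] tip [[ 0.3541 -0.2356  0.049 ]]
fit A [ 0.4403 -0.3039] 0.0002840750679238002 59
330 [256. 113.] r 0.1281 ang 142.8 nearest r 0.1128
93 [266. 145.] r 0.092 ang 134.7 nearest r 0.0835
88 [289. 153.] r 0.0919 ang 117.2 nearest r 0.0837
61 [227. 279.] r 0.0922 ang -57.6 nearest r 0.0852
pin top [ 0.3514 -0.2845] 0.09090226085083326 167.7243602096372
pin top [ 0.4486 -0.2201] 0.08418302206131362 84.32494726211284
```

Call:
drive_tool:
  rows:
    - [45, -17, -12, -30, 0, 0, -0.038]
    - [45, -18, -12, -30, 0, 0, 0]
    - [45, 0, 0, -40, 0, 0, 0]
    - [45, 0, 0, -40, 0, 0, 0]
    - [45, 0, 0, -15, 0, 0, 0]

```text
time_s: 20.82
tcp_pos: [0.3522, -0.2854, 0.1304]
ee_rot: [[-0.794, 0.608, -0.006], [0.608, 0.794, 0.004], [0.007, -0.001, -1.0]]
wrist_force: [-0.7, 0.7, 0.1]
gripper_width: 0.447
gripper_force: 0.0
```

Call:
drive_tool:
  rows:
    - [45, 0, 0, 0, 0, 0, 0]
    - [45, 0, 0, 0, 0, 0, 0]

```text
time_s: 20.98
tcp_pos: [0.3555, -0.2872, 0.1347]
ee_rot: [[-0.795, 0.607, -0.001], [0.607, 0.795, -0.0], [0.0, -0.001, -1.0]]
wrist_force: [-0.3, -0.5, 0.4]
gripper_width: 0.444
gripper_force: 0.0
```

```bash
python3 look.py w12; python3 - <<'E'
from h import *
import pickle
s,c=pickle.load(open('w12.pkl','rb'));P=cloud(c,s)
m=(P[...,2]>.066)&(P[...,2]<.09)&(np.hypot(P[...,0]-.44,P[...,1]+.304)<.11)
k,l,st,ce=cv2.connectedComponentsWithStats(m.astype(np.uint8))
for i in range(1,k):
    if st[i,4]>30: print(ce[i],st[i,4],np.nanmedian(P[l==i],0),P[l==i][:,2].max(), 'top',P[(l==i)&(P[...,2]>.081)].mean(0))
E
```

```text
20.9833 [ 0.3555 -0.2872  0.1347] [-0.7949  0.6067 -0.0006] [ -18.4487   12.4657  -30.9858    0.0384  -46.5778 -108.9292] cam [ 0.3021 -0.2472  0.2775] [[-0.0004 -0.9681 -0.2504  0.0667]
 [ 1.     -0.0003 -0.0003 -0.0007]
 [ 0.0003 -0.2504  0.9681 -0.1428]
 [ 0.      0.      0.      1.    ]]
[249.83746556 211.67768595] 363 [ 0.35121365 -0.28805126  0.08297704] 0.0850191962346944 top [ 0.3524475  -0.28885206  0.08328197]
```

Call:
drive_tool:
  rows:
    - [45, -3, -2, -25, 0, 0, 0]
    - [45, 0, 0, -20, 0, 0, 0]
    - [45, 0, 0, -11, 0, 0, 0]
    - [45, 0, 0, 0, 0, 0, 0]
    - [20, 0, 0, 0, 0, 0, 0]

```text
time_s: 21.45
tcp_pos: [0.3531, -0.2901, 0.08]
ee_rot: [[-0.794, 0.608, 0.003], [0.608, 0.794, -0.001], [-0.003, 0.001, -1.0]]
wrist_force: [0.1, -0.2, -0.1]
gripper_width: 0.425
gripper_force: 0.0
```

Call:
drive_tool:
  rows:
    - [0, 0, 0, 0, 0, 0, 0]
    - [0, 0, 0, 0, 0, 0, 0]
    - [0, 0, 0, 0, 0, 0, 0]
    - [0, 0, 0, 0, 0, 0, 0]
    - [0, 0, 0, 0, 0, 0, 0]

```text
time_s: 21.87
tcp_pos: [0.3529, -0.2902, 0.0795]
ee_rot: [[-0.793, 0.609, 0.003], [0.609, 0.793, -0.001], [-0.003, 0.001, -1.0]]
wrist_force: [2.1, 2.5, 4.0]
gripper_width: 0.129
gripper_force: 30.0
```

```bash
cat > arc.py <<'E'
import numpy as np,sys
a0,a1,n=float(sys.argv[1]),float(sys.argv[2]),int(sys.argv[3])
A=np.array([.440,-.304])*1000
t=np.radians(np.linspace(a0,a1,n+1));X=88*np.c_[np.cos(t),np.sin(t)]
print(np.diff(X.round(0),axis=0).astype(int).tolist(),'start',A+X[0],'end',A+X[-1])
E
python3 arc.py 171 85 15; python3 arc.py 175 97.2 15;python3 arc.py 97.2 187.2 15
```

```text
[[2, 8], [3, 9], [3, 8], [4, 8], [5, 7], [6, 6], [6, 7], [7, 5], [8, 5], [8, 4], [8, 3], [8, 2], [9, 1], [9, 1], [9, 0]] start [ 353.08342603 -290.23376708] end [ 447.66970536 -216.33486657]
[[1, 8], [2, 7], [3, 8], [3, 7], [4, 7], [4, 7], [5, 6], [5, 6], [6, 5], [7, 5], [7, 4], [7, 3], [7, 3], [8, 2], [8, 1]] start [ 352.33486657 -296.33029464] end [ 428.97067545 -216.69390628]
[[-9, -1], [-9, -3], [-8, -3], [-9, -5], [-7, -5], [-7, -6], [-7, -6], [-5, -8], [-5, -8], [-4, -8], [-3, -9], [-2, -9], [-2, -9], [0, -9], [1, -9]] start [ 428.97067545 -216.69390628] end [ 352.69390628 -315.02932455]
```

Call:
drive_tool:
  rows:
    - [0, 2, 8, 0, 0, 0, 0]
    - [0, 3, 9, 0, 0, 0, 0]
    - [0, 3, 8, 0, 0, 0, 0]
    - [0, 4, 8, 0, 0, 0, 0]
    - [0, 5, 7, 0, 0, 0, 0]

```text
time_s: 22.28
tcp_pos: [0.3666, -0.25, 0.0792]
ee_rot: [[-0.793, 0.609, -0.004], [0.609, 0.793, -0.0], [0.003, -0.003, -1.0]]
wrist_force: [-6.0, -5.2, 9.5]
gripper_width: 0.127
gripper_force: 30.0
```

Call:
drive_tool:
  rows:
    - [0, 6, 6, 0, 0, 0, 0]
    - [0, 6, 7, 0, 0, 0, 0]
    - [0, 7, 5, 0, 0, 0, 0]
    - [0, 8, 5, 0, 0, 0, 0]
    - [0, 8, 4, 0, 0, 0, 0]

```text
time_s: 22.7
tcp_pos: [0.3999, -0.2224, 0.0788]
ee_rot: [[-0.792, 0.61, -0.008], [0.61, 0.792, 0.001], [0.007, -0.004, -1.0]]
wrist_force: [-6.7, 0.0, 9.2]
gripper_width: 0.125
gripper_force: 30.0
```

Call:
drive_tool:
  rows:
    - [0, 8, 3, 0, 0, 0, 0]
    - [0, 8, 2, 0, 0, 0, 0]
    - [0, 9, 1, 0, 0, 0, 0]
    - [0, 9, 1, 0, 0, 0, 0]
    - [0, 9, 0, 0, 0, 0, 0]

```text
time_s: 23.12
tcp_pos: [0.4433, -0.2151, 0.0787]
ee_rot: [[-0.792, 0.61, -0.008], [0.61, 0.792, 0.002], [0.007, -0.004, -1.0]]
wrist_force: [-6.5, 1.2, 9.4]
gripper_width: 0.124
gripper_force: 30.0
```

Call:
drive_tool:
  rows:
    - [0, 0, 0, 0, 0, 0, 0]
    - [0, 0, 0, 0, 0, 0, 0]

```text
time_s: 23.28
tcp_pos: [0.4457, -0.2152, 0.0787]
ee_rot: [[-0.793, 0.609, -0.002], [0.609, 0.793, 0.001], [0.002, -0.001, -1.0]]
wrist_force: [-1.1, 2.9, 4.4]
gripper_width: 0.128
gripper_force: 30.0
```

Call:
drive_tool:
  rows:
    - [45, 0, 0, 0, 0, 0, 0]
    - [45, 0, 0, 0, 0, 0, 0]
    - [45, 0, 0, 0, 0, 0, 0]
    - [45, 0, 0, 28, 0, 0, 0]
    - [45, 0, 0, 30, 0, 0, 0]

```text
time_s: 23.7
tcp_pos: [0.4449, -0.2157, 0.1353]
ee_rot: [[-0.793, 0.609, -0.006], [0.609, 0.793, 0.001], [0.005, -0.003, -1.0]]
wrist_force: [1.3, 1.2, 0.4]
gripper_width: 0.404
gripper_force: 0.0
```

Call:
drive_tool:
  rows:
    - [45, -24, -21, 0, 0, 0, 0]
    - [45, -24, -21, 0, 0, 0, 0]
    - [45, -24, -21, 0, 0, 0, 0]
    - [45, -22, -20, 0, 0, 0, 0]
    - [45, 0, 0, 0, 0, 0, 0]

```text
time_s: 24.12
tcp_pos: [0.3488, -0.3003, 0.1362]
ee_rot: [[-0.791, 0.612, -0.002], [0.612, 0.791, 0.001], [0.002, -0.001, -1.0]]
wrist_force: [-1.0, 0.2, 0.2]
gripper_width: 0.448
gripper_force: 0.0
```

Call:
drive_tool:
  rows:
    - [45, 0, 0, 0, 0, 0, 0]
    - [45, 0, 0, 0, 0, 0, 0]

```text
time_s: 24.28
tcp_pos: [0.3527, -0.299, 0.1365]
ee_rot: [[-0.793, 0.609, 0.0], [0.609, 0.793, -0.0], [-0.0, -0.0, -1.0]]
wrist_force: [0.5, -0.5, 0.3]
gripper_width: 0.451
gripper_force: 0.0
```

```bash
cat > pin.py <<'E'
from h import *
import pickle
s,c=pickle.load(open(sys.argv[1]+'.pkl','rb'));P=cloud(c,s)
m=(P[...,2]>.066)&(P[...,2]<.09)&(np.hypot(P[...,0]-.44,P[...,1]+.304)<.11)
k,l,st,ce=cv2.connectedComponentsWithStats(m.astype(np.uint8))
for i in range(1,k):
    if st[i,4]>30:
        X=P[(l==i)&(P[...,2]>.081)].mean(0);d=X[:2]-[.44,-.304];print(ce[i],st[i,4],'top',X,'r',np.hypot(*d),'ang',np.degrees(np.arctan2(d[1],d[0])),'move mm',(X-s['tcp_pos'])[:2]*1000)
E
python3 look.py w13; python3 pin.py w13; python3 tt.py w13 .44 -.304
```

```text
24.2833 [ 0.3527 -0.299   0.1365] [-0.793   0.6092  0.0003] [ -20.0714   12.7961  -30.1698    0.0098  -47.0125 -107.468 ] cam [ 0.2993 -0.2589  0.2793] [[-0.0004 -0.9681 -0.2504  0.0667]
 [ 1.     -0.0003 -0.0003 -0.0007]
 [ 0.0003 -0.2504  0.9681 -0.1427]
 [ 0.      0.      0.      1.    ]]
[254.62745098 210.3557423 ] 357 top [ 0.3514328  -0.29806902  0.08320046] r 0.08876556907819977 ang 176.16885514086533 move mm [-1.25900664  0.96941192]
1067 [323. 126.] r 0.1275 ang 143.1 nearest r 0.109
```

Call:
drive_tool:
  rows:
    - [45, -1, 1, -25, 0, 0, 0]
    - [45, 0, 0, -20, 0, 0, 0]
    - [45, 0, 0, -12, 0, 0, 0]
    - [45, 0, 0, 0, 0, 0, 0]
    - [20, 0, 0, 0, 0, 0, 0]

```text
time_s: 24.75
tcp_pos: [0.3521, -0.2974, 0.0792]
ee_rot: [[-0.794, 0.607, -0.001], [0.607, 0.794, 0.0], [0.001, -0.001, -1.0]]
wrist_force: [0.4, -0.5, 0.2]
gripper_width: 0.421
gripper_force: 0.0
```

Call:
drive_tool:
  rows:
    - [0, 0, 0, 0, 0, 0, 0]
    - [0, 0, 0, 0, 0, 0, 0]
    - [0, 0, 0, 0, 0, 0, 0]
    - [0, 0, 0, 0, 0, 0, 0]
    - [0, 0, 0, 0, 0, 0, 0]

```text
time_s: 25.17
tcp_pos: [0.3522, -0.298, 0.0802]
ee_rot: [[-0.793, 0.609, 0.002], [0.609, 0.793, -0.001], [-0.002, 0.001, -1.0]]
wrist_force: [0.2, 1.0, 1.9]
gripper_width: 0.127
gripper_force: 30.0
```

Call:
drive_tool:
  rows:
    - [0, 0, 2, 0, 0, 0, 0]
    - [0, 1, 8, 0, 0, 0, 0]
    - [0, 2, 7, 0, 0, 0, 0]
    - [0, 3, 8, 0, 0, 0, 0]
    - [0, 3, 7, 0, 0, 0, 0]

```text
time_s: 25.58
tcp_pos: [0.3583, -0.266, 0.08]
ee_rot: [[-0.793, 0.61, -0.005], [0.61, 0.793, -0.0], [0.004, -0.003, -1.0]]
wrist_force: [-6.0, -4.5, 8.5]
gripper_width: 0.123
gripper_force: 30.0
```

Call:
drive_tool:
  rows:
    - [0, 4, 7, 0, 0, 0, 0]
    - [0, 4, 7, 0, 0, 0, 0]
    - [0, 5, 6, 0, 0, 0, 0]
    - [0, 5, 6, 0, 0, 0, 0]
    - [0, 6, 5, 0, 0, 0, 0]

```text
time_s: 26.0
tcp_pos: [0.3804, -0.2344, 0.0797]
ee_rot: [[-0.792, 0.61, -0.009], [0.61, 0.792, 0.001], [0.008, -0.004, -1.0]]
wrist_force: [-8.4, -0.1, 10.4]
gripper_width: 0.127
gripper_force: 30.0
```

Call:
drive_tool:
  rows:
    - [0, 7, 5, 0, 0, 0, 0]
    - [0, 7, 4, 0, 0, 0, 0]
    - [0, 7, 3, 0, 0, 0, 0]
    - [0, 7, 3, 0, 0, 0, 0]
    - [0, 8, 2, 0, 0, 0, 0]

```text
time_s: 26.42
tcp_pos: [0.4164, -0.2171, 0.0795]
ee_rot: [[-0.792, 0.611, -0.009], [0.611, 0.792, 0.002], [0.008, -0.004, -1.0]]
wrist_force: [-7.1, 2.0, 9.0]
gripper_width: 0.124
gripper_force: 30.0
```

Call:
drive_tool:
  rows:
    - [0, 8, 1, 0, 0, 0, 0]
    - [0, 1, 0, 0, 0, 0, 0]
    - [0, 0, 0, 0, 0, 0, 0]
    - [0, 0, 0, 0, 0, 0, 0]

```text
time_s: 26.75
tcp_pos: [0.4272, -0.2156, 0.0795]
ee_rot: [[-0.792, 0.61, -0.005], [0.61, 0.792, 0.002], [0.005, -0.001, -1.0]]
wrist_force: [-4.2, 6.1, 6.9]
gripper_width: 0.131
gripper_force: 30.0
```

Call:
drive_tool:
  rows:
    - [45, 0, 0, 0, 0, 0, 0]
    - [45, 0, 0, 0, 0, 0, 0]
    - [45, 0, 0, 0, 0, 0, 0]
    - [45, 0, 0, 30, 0, 0, 0]
    - [45, 0, 0, 30, 0, 0, 0]

```text
time_s: 27.17
tcp_pos: [0.4283, -0.2168, 0.1387]
ee_rot: [[-0.793, 0.609, -0.005], [0.609, 0.793, 0.001], [0.004, -0.003, -1.0]]
wrist_force: [0.2, 0.2, 0.3]
gripper_width: 0.401
gripper_force: 0.0
```

Call:
drive_tool:
  rows:
    - [45, -10, -12, 36, 0, 0, 0]
    - [45, -10, -12, 36, 0, 0, 0]
    - [45, -10, -12, 36, 0, 0, 0]
    - [45, -10, -12, 36, 0, 0, 0]
    - [45, 0, 0, 0, 0, 0, 0]

```text
time_s: 27.58
tcp_pos: [0.3914, -0.268, 0.2915]
ee_rot: [[-0.793, 0.61, 0.014], [0.61, 0.793, -0.007], [-0.015, 0.002, -1.0]]
wrist_force: [0.7, -0.7, -0.1]
gripper_width: 0.449
gripper_force: 0.0
```

Call:
drive_tool:
  rows:
    - [45, 0, 0, 0, 0, 0, 0]
    - [45, 0, 0, 0, 0, 0, 0]

```text
time_s: 27.75
tcp_pos: [0.3891, -0.2647, 0.283]
ee_rot: [[-0.793, 0.609, -0.0], [0.609, 0.793, 0.001], [0.001, 0.0, -1.0]]
wrist_force: [0.3, 0.6, 0.6]
gripper_width: 0.449
gripper_force: 0.0
```

```bash
python3 look.py w14; python3 tt.py w14 .44 -.304; python3 - <<'E'
from h import *
s,c=__import__('pickle').load(open('w14.pkl','rb'))
save('w14c.png',c['frame'][60:260,150:360],2.5)
E
```

```text
27.75 [ 0.3891 -0.2647  0.283 ] [-0.7928  0.6095 -0.0003] [ -14.4028    5.0492  -16.1853   -0.0381  -68.7943 -113.1349] cam [ 0.3358 -0.2247  0.4258] [[-0.0004 -0.9681 -0.2504  0.0667]
 [ 1.     -0.0003 -0.0003 -0.0007]
 [ 0.0003 -0.2504  0.9681 -0.1428]
 [ 0.      0.      0.      1.    ]]
350 [254. 112.] r 0.1281 ang 142.7 nearest r 0.112
252 [253. 144.] r 0.0912 ang 143.3 nearest r 0.0831
```

View pics/w14c.png

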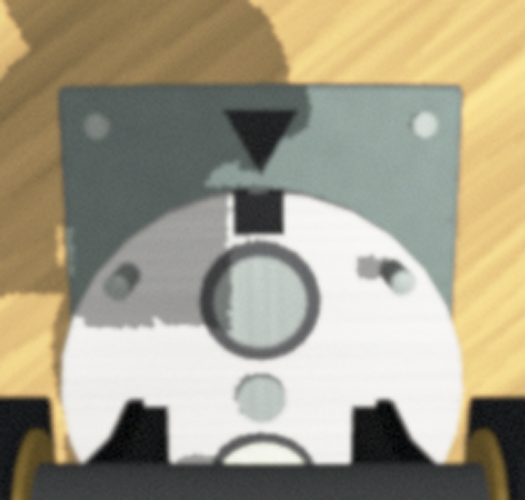

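```bash
python3 - <<'E'
from h import *
np.set_printoptions(precision=3,suppress=True)
for n in('scene','side'):
    c=capture(n);P=cloud(c);f=c['frame'].astype(int)
    m=(f.max(2)<60)&(abs(P[...,0]-.61)<.08)&(abs(P[...,1]+.245)<.08)&(P[...,2]>.25)&(P[...,2]<.33)
    k,l,st,ce=cv2.connectedComponentsWithStats(m.astype(np.uint8))
    for i in range(1,k):
        if st[i,4]>15: Q=P[l==i];print(n,ce[i],st[i,4],'mean',Q.mean(0),Q.min(0),Q.max(0))
    print('model px',proj(c,[[.611,-.246,.2935]]))
E
```

```text
scene [211.446 198.119] 101 mean [ 0.62  -0.252  0.303] [ 0.591 -0.271  0.289] [ 0.639 -0.227  0.309]
model px [[211.588 198.743]]
side [229.709 122.157] 127 mean [ 0.605 -0.235  0.299] [ 0.578 -0.272  0.271] [ 0.637 -0.21   0.31 ]
model px [[228.552 122.376]]
```

Call:
drive_tool:
  rows:
    - [0, 30, 2, 24, 0, 0, 0]
    - [0, 31, 2, 24, 0, 0, 0]
    - [0, 32, 3, 20, 0, 0, 0]
    - [0, 32, 3, 20, 0, 0, 0]
    - [0, 32, 3, 10, 0, 0, 0]

```text
time_s: 28.32
tcp_pos: [0.5486, -0.2516, 0.3831]
ee_rot: [[-0.794, 0.608, 0.002], [0.608, 0.794, -0.001], [-0.002, -0.0, -1.0]]
wrist_force: [-0.1, -0.4, 0.9]
gripper_width: 0.158
gripper_force: 0.0
```

Call:
drive_tool:
  rows:
    - [0, 32, 3, 0, 0, 0, 0]
    - [0, 34, 3, 0, 0, 0, 0]
    - [0, 0, 0, -20, 0, 0, 0]
    - [0, 0, 0, 0, 0, 0, 0]
    - [0, 0, 0, 0, 0, 0, 0]

```text
time_s: 28.73
tcp_pos: [0.6122, -0.2454, 0.3585]
ee_rot: [[-0.794, 0.608, -0.007], [0.608, 0.794, 0.001], [0.006, -0.003, -1.0]]
wrist_force: [-0.5, 0.2, -0.1]
gripper_width: 0.005
gripper_force: 0.0
```

Call:
drive_tool:
  rows:
    - [0, 0, 0, 0, 0, 0, 0]
    - [0, 0, 0, 0, 0, 0, 0]

```text
time_s: 28.9
tcp_pos: [0.612, -0.2462, 0.3631]
ee_rot: [[-0.793, 0.609, 0.002], [0.609, 0.793, -0.001], [-0.002, 0.0, -1.0]]
wrist_force: [-0.5, -0.7, 0.3]
gripper_width: 0.007
gripper_force: 0.0
```

Call:
drive_tool:
  rows:
    - [0, 0, 0, -20, 0, 0, 0]
    - [0, 0, 0, -14, 0, 0, 0]
    - [0, 1, 1, -10, 0, 0, 0]
    - [0, 2, 3, -12, 0, 0, 0]
    - [0, 2, 3, -12, 0, 0, 0]

```text
time_s: 29.32
tcp_pos: [0.6186, -0.2384, 0.297]
ee_rot: [[-0.794, 0.608, 0.008], [0.608, 0.794, -0.001], [-0.006, 0.004, -1.0]]
wrist_force: [1.2, 4.4, 6.2]
gripper_width: 0.007
gripper_force: 3.1
```

Call:
drive_tool:
  rows:
    - [0, 2, 3, -12, 0, 0, 0]
    - [0, 1, 1, -12, 0, 0, 0]
    - [0, 0, 0, -12, 0, 0, 0]
    - [0, -1, -2, -12, 0, 0, 0]
    - [0, 0, 0, 0, 0, 0, 0]

```text
time_s: 29.73
tcp_pos: [0.6214, -0.236, 0.2475]
ee_rot: [[-0.794, 0.608, 0.007], [0.608, 0.794, -0.0], [-0.006, 0.004, -1.0]]
wrist_force: [2.1, 5.6, 7.4]
gripper_width: 0.007
gripper_force: 3.8
```

Call:
drive_tool:
  rows:
    - [0, -2, -2, -8, 0, 0, 0]
    - [0, 0, 0, -5, 0, 0, 0]
    - [0, 0, 0, 0, 0, 0, 0]
    - [0, 0, 0, 0, 0, 0, 0]

```text
time_s: 30.07
tcp_pos: [0.6201, -0.2389, 0.2374]
ee_rot: [[-0.794, 0.608, 0.01], [0.608, 0.794, -0.002], [-0.01, 0.004, -1.0]]
wrist_force: [2.1, 3.5, 8.5]
gripper_width: 0.004
gripper_force: 4.3
```

Call:
drive_tool:
  rows:
    - [0, -1, -1, -5, 0, 0, 0]
    - [0, 0, 0, -4, 0, 0, 0]
    - [0, 0, 0, 0, 0, 0, 0]
    - [0, 0, 0, 0, 0, 0, 0]

```text
time_s: 30.4
tcp_pos: [0.6193, -0.24, 0.2298]
ee_rot: [[-0.794, 0.608, 0.011], [0.608, 0.794, -0.003], [-0.011, 0.005, -1.0]]
wrist_force: [0.9, 4.1, 11.6]
gripper_width: 0.004
gripper_force: 5.6
```

Call:
drive_tool:
  rows:
    - [0, 0, 0, -3, 0, 0, 0]
    - [0, 0, 0, 0, 0, 0, 0]
    - [0, 0, 0, 0, 0, 0, 0]

```text
time_s: 30.65
tcp_pos: [0.6193, -0.24, 0.2294]
ee_rot: [[-0.795, 0.607, 0.013], [0.607, 0.795, -0.004], [-0.013, 0.005, -1.0]]
wrist_force: [-1.5, 6.2, 18.8]
gripper_width: 0.003
gripper_force: 9.4
```

Call:
drive_tool:
  rows:
    - [0, 0, 0, -2, 0, 0, 0]
    - [0, 0, 0, 0, 0, 0, 0]
    - [0, 0, 0, 8, 0, 0, 0]
    - [0, 1, 1, 10, 0, 0, 0]
    - [0, 1, 1, 10, 0, 0, 0]

```text
time_s: 31.07
tcp_pos: [0.6208, -0.2379, 0.252]
ee_rot: [[-0.794, 0.608, 0.01], [0.608, 0.794, -0.003], [-0.01, 0.004, -1.0]]
wrist_force: [1.4, 0.8, 6.2]
gripper_width: 0.005
gripper_force: 3.4
```

Call:
drive_tool:
  rows:
    - [0, 1, 1, 12, 0, 0, 0]
    - [0, 0, 0, 12, 0, 0, 0]
    - [0, -1, -1, 12, 0, 0, 0]
    - [0, -2, -2, 12, 0, 0, 0]
    - [0, -2, -3, 12, 0, 0, 0]

```text
time_s: 31.48
tcp_pos: [0.6143, -0.244, 0.3099]
ee_rot: [[-0.793, 0.609, 0.003], [0.609, 0.793, -0.003], [-0.004, -0.0, -1.0]]
wrist_force: [-0.7, -1.4, 3.5]
gripper_width: 0.008
gripper_force: 0.8
```

Call:
drive_tool:
  rows:
    - [0, -2, -3, 12, 0, 0, 0]
    - [0, 0, 0, 15, 0, 0, 0]
    - [0, 0, 0, 30, 0, 0, 0]
    - [0, 0, 0, 20, 0, 0, 0]
    - [0, 0, 0, 0, 0, 0, 0]

```text
time_s: 31.9
tcp_pos: [0.613, -0.2472, 0.3907]
ee_rot: [[-0.793, 0.609, 0.01], [0.609, 0.793, -0.004], [-0.011, 0.003, -1.0]]
wrist_force: [-0.2, -0.4, 1.5]
gripper_width: 0.005
gripper_force: 0.0
```

```bash
cat > lev.py <<'E'
from h import *
np.set_printoptions(precision=3,suppress=True)
print(sense()['tcp_pos'],sense()['time_s'])
for n in('scene','side'):
    c=capture(n);P=cloud(c);f=c['frame'].astype(int)
    m=(f.max(2)<60)&(abs(P[...,0]-.61)<.05)&(abs(P[...,1]+.245)<.05)&(P[...,2]>.15)&(P[...,2]<.33)
    k,l,st,ce=cv2.connectedComponentsWithStats(m.astype(np.uint8))
    for i in range(1,k):
        if st[i,4]>15: Q=P[l==i];print(n,ce[i],st[i,4],'mean',Q.mean(0))
E
python3 lev.py
```

```text
[ 0.613 -0.247  0.391] 31.9
scene [211.46 198.06] 100 mean [ 0.62  -0.252  0.303]
side [229.875 122.211] 128 mean [ 0.605 -0.235  0.299]
```

Call:
drive_tool:
  rows:
    - [45, -31, 5, 0, 0, 0, 0]
    - [45, -31, 5, 0, 0, 0, 0]
    - [45, -31, 5, 0, 0, 0, 0]
    - [45, -31, 5, 0, 0, 0, 0]
    - [45, -31, 5, -10, 0, 0, 0]

```text
time_s: 32.42
tcp_pos: [0.4559, -0.221, 0.374]
ee_rot: [[-0.793, 0.609, 0.001], [0.609, 0.793, -0.001], [-0.002, -0.0, -1.0]]
wrist_force: [0.7, -0.0, 1.0]
gripper_width: 0.295
gripper_force: 0.0
```

Call:
drive_tool:
  rows:
    - [45, -30, 5, -25, 0, 0, 0]
    - [45, 0, 0, -40, 0, 0, 0]
    - [45, 0, 0, -40, 0, 0, 0]
    - [45, 0, 0, -40, 0, 0, 0]
    - [45, 0, 0, -40, 0, 0, 0]

```text
time_s: 32.83
tcp_pos: [0.4259, -0.2157, 0.1868]
ee_rot: [[-0.793, 0.609, -0.0], [0.609, 0.793, 0.0], [0.0, 0.0, -1.0]]
wrist_force: [0.3, -1.2, -0.8]
gripper_width: 0.451
gripper_force: 0.0
```

Call:
drive_tool:
  rows:
    - [45, 0, 0, -40, 0, 0, 0]
    - [45, 0, 0, -15, 0, 0, 0]
    - [45, 0, 0, 0, 0, 0, 0]
    - [45, 0, 0, 0, 0, 0, 0]

```text
time_s: 33.17
tcp_pos: [0.4267, -0.2159, 0.1329]
ee_rot: [[-0.793, 0.609, -0.003], [0.609, 0.793, -0.0], [0.002, -0.002, -1.0]]
wrist_force: [0.4, 0.7, 0.8]
gripper_width: 0.45
gripper_force: 0.0
```

```bash
python3 look.py w15; python3 pin.py w15; python3 arc.py 98.3 188.3 15
```

```text
33.1667 [ 0.4267 -0.2159  0.1329] [-0.7935  0.6086 -0.003 ] [  -7.3059   14.5986  -28.2813    0.0346  -47.2891 -120.2064] cam [ 0.3738 -0.1759  0.2758] [[-0.0004 -0.9681 -0.2504  0.0667]
 [ 1.     -0.0003 -0.0003 -0.0007]
 [ 0.0003 -0.2504  0.9681 -0.1428]
 [ 0.      0.      0.      1.    ]]
[254.56300268 214.23592493] 373 top [ 0.42649492 -0.21600667  0.08325357] r 0.08902366812770672 ang 98.72557894813049 move mm [-0.19519982 -0.06530542]
[ 70.42372881 214.64689266] 354 top [ 0.35154318 -0.31523011  0.083326  ] r 0.08916683053555911 ang -172.76467447272182 move mm [-75.14693831 -99.28874384]
[[-9, -2], [-9, -2], [-8, -4], [-8, -5], [-8, -5], [-6, -6], [-7, -7], [-5, -7], [-5, -8], [-4, -8], [-3, -9], [-2, -9], [-1, -9], [0, -10], [1, -9]] start [ 427.29665431 -216.92173056] end [ 352.92173056 -316.70334569]
```

Call:
drive_tool:
  rows:
    - [45, 0, 0, -25, 0, 0, 0]
    - [45, 0, 0, -20, 0, 0, 0]
    - [45, 0, 0, -9, 0, 0, 0]
    - [45, 0, 0, 0, 0, 0, 0]
    - [20, 0, 0, 0, 0, 0, 0]

```text
time_s: 33.63
tcp_pos: [0.4284, -0.2161, 0.0807]
ee_rot: [[-0.794, 0.608, 0.002], [0.608, 0.794, -0.001], [-0.002, 0.001, -1.0]]
wrist_force: [0.4, -0.1, 1.3]
gripper_width: 0.423
gripper_force: 0.0
```

Call:
drive_tool:
  rows:
    - [0, 0, 0, 0, 0, 0, 0]
    - [0, 0, 0, 0, 0, 0, 0]
    - [0, 0, 0, 0, 0, 0, 0]
    - [0, 0, 0, 0, 0, 0, 0]
    - [0, 0, 0, 0, 0, 0, 0]

```text
time_s: 34.05
tcp_pos: [0.4279, -0.216, 0.0802]
ee_rot: [[-0.793, 0.609, 0.001], [0.609, 0.793, -0.0], [-0.001, 0.0, -1.0]]
wrist_force: [-0.1, -0.1, 2.3]
gripper_width: 0.13
gripper_force: 30.0
```

Call:
drive_tool:
  rows:
    - [0, -9, -2, 0, 0, 0, 0]
    - [0, -9, -2, 0, 0, 0, 0]
    - [0, -8, -4, 0, 0, 0, 0]
    - [0, -8, -5, 0, 0, 0, 0]
    - [0, -8, -5, 0, 0, 0, 0]

```text
time_s: 34.47
tcp_pos: [0.3849, -0.2321, 0.0801]
ee_rot: [[-0.794, 0.608, -0.001], [0.608, 0.794, 0.003], [0.002, 0.002, -1.0]]
wrist_force: [-0.3, 12.5, 8.2]
gripper_width: 0.124
gripper_force: 30.0
```

Call:
drive_tool:
  rows:
    - [0, -6, -6, 0, 0, 0, 0]
    - [0, -7, -7, 0, 0, 0, 0]
    - [0, -5, -7, 0, 0, 0, 0]
    - [0, -5, -8, 0, 0, 0, 0]
    - [0, -4, -8, 0, 0, 0, 0]

```text
time_s: 34.88
tcp_pos: [0.3581, -0.2692, 0.0802]
ee_rot: [[-0.794, 0.608, 0.0], [0.608, 0.794, 0.001], [0.001, 0.001, -1.0]]
wrist_force: [-1.6, 7.2, 7.3]
gripper_width: 0.129
gripper_force: 30.0
```

Call:
drive_tool:
  rows:
    - [0, -3, -9, 0, 0, 0, 0]
    - [0, -2, -9, 0, 0, 0, 0]
    - [0, -1, -9, 0, 0, 0, 0]
    - [0, 0, -10, 0, 0, 0, 0]
    - [0, 1, -9, 0, 0, 0, 0]

```text
time_s: 35.3
tcp_pos: [0.3533, -0.3155, 0.0803]
ee_rot: [[-0.794, 0.608, -0.0], [0.608, 0.794, 0.001], [0.001, 0.001, -1.0]]
wrist_force: [-0.4, 7.5, 8.2]
gripper_width: 0.123
gripper_force: 30.0
```

Call:
drive_tool:
  rows:
    - [0, 0, -1, 0, 0, 0, 0]
    - [0, 0, 0, 0, 0, 0, 0]

```text
time_s: 35.47
tcp_pos: [0.3537, -0.3173, 0.0803]
ee_rot: [[-0.794, 0.608, 0.001], [0.608, 0.794, -0.0], [-0.001, -0.0, -1.0]]
wrist_force: [-0.9, 0.6, 5.4]
gripper_width: 0.126
gripper_force: 30.0
```

Call:
drive_tool:
  rows:
    - [45, 0, 0, 0, 0, 0, 0]
    - [45, 0, 0, 0, 0, 0, 0]
    - [45, 0, 0, 0, 0, 0, 0]
    - [45, 0, 0, 28, 0, 0, 0]
    - [45, 0, 0, 27, 0, 0, 0]

```text
time_s: 35.88
tcp_pos: [0.3522, -0.3162, 0.1337]
ee_rot: [[-0.793, 0.609, -0.005], [0.609, 0.793, 0.002], [0.005, -0.001, -1.0]]
wrist_force: [0.0, -0.8, 0.3]
gripper_width: 0.403
gripper_force: 0.0
```

Call:
drive_tool:
  rows:
    - [45, 18, 25, 0, 0, 0, 0]
    - [45, 18, 25, 0, 0, 0, 0]
    - [45, 18, 25, 0, 0, 0, 0]
    - [45, 19, 25, 0, 0, 0, 0]
    - [45, 0, 0, 0, 0, 0, 0]

```text
time_s: 36.3
tcp_pos: [0.4295, -0.2142, 0.1348]
ee_rot: [[-0.796, 0.605, 0.002], [0.605, 0.796, -0.0], [-0.002, 0.001, -1.0]]
wrist_force: [-0.1, -0.0, -0.4]
gripper_width: 0.451
gripper_force: 0.0
```

Call:
drive_tool:
  rows:
    - [45, 0, 0, 0, 0, 0, 0]
    - [45, 0, 0, 0, 0, 0, 0]

```text
time_s: 36.47
tcp_pos: [0.426, -0.2167, 0.1342]
ee_rot: [[-0.794, 0.609, -0.001], [0.609, 0.794, 0.0], [0.001, -0.0, -1.0]]
wrist_force: [0.1, -0.8, -0.2]
gripper_width: 0.452
gripper_force: 0.0
```

```bash
python3 look.py w16; python3 pin.py w16
```

```text
36.4667 [ 0.426  -0.2167  0.1342] [-0.7935  0.6086 -0.0011] [  -7.4348   14.4347  -28.2567   -0.014   -47.3732 -120.0414] cam [ 0.3728 -0.1767  0.277 ] [[-0.0004 -0.9681 -0.2504  0.0667]
 [ 1.     -0.0003 -0.0003 -0.0007]
 [ 0.0003 -0.2504  0.9681 -0.1428]
 [ 0.      0.      0.      1.    ]]
[254.46849315 212.29863014] 365 top [ 0.42498813 -0.21614679  0.08327567] r 0.08912655088232864 ang 99.69673745286549 move mm [-1.04919538  0.55129556]
[ 71.37931034 215.02507837] 319 top [ 0.35135179 -0.31658376  0.08324112] r 0.0895369034286567 ang -171.9207452520209 move mm [-74.68553534 -99.88567349]
```

Call:
drive_tool:
  rows:
    - [45, -1, 0, -25, 0, 0, 0]
    - [45, 0, 0, -20, 0, 0, 0]
    - [45, 0, 0, -10, 0, 0, 0]
    - [45, 0, 0, 0, 0, 0, 0]
    - [20, 0, 0, 0, 0, 0, 0]

```text
time_s: 36.93
tcp_pos: [0.4247, -0.2176, 0.0792]
ee_rot: [[-0.792, 0.61, -0.002], [0.61, 0.792, 0.0], [0.001, -0.001, -1.0]]
wrist_force: [0.8, -0.1, -0.3]
gripper_width: 0.426
gripper_force: 0.0
```

Call:
drive_tool:
  rows:
    - [0, 0, 0, 0, 0, 0, 0]
    - [0, 0, 0, 0, 0, 0, 0]
    - [0, 0, 0, 0, 0, 0, 0]
    - [0, 0, 0, 0, 0, 0, 0]
    - [0, 0, 0, 0, 0, 0, 0]

```text
time_s: 37.35
tcp_pos: [0.4261, -0.2165, 0.0802]
ee_rot: [[-0.793, 0.609, 0.002], [0.609, 0.793, 0.0], [-0.001, 0.001, -1.0]]
wrist_force: [-0.5, 3.5, 1.5]
gripper_width: 0.129
gripper_force: 30.0
```

Call:
drive_tool:
  rows:
    - [0, -8, -2, 0, 0, 0, 0]
    - [0, -8, -2, 0, 0, 0, 0]
    - [0, -8, -4, 0, 0, 0, 0]
    - [0, -8, -5, 0, 0, 0, 0]
    - [0, -8, -5, 0, 0, 0, 0]

```text
time_s: 37.77
tcp_pos: [0.3843, -0.2327, 0.0801]
ee_rot: [[-0.794, 0.608, -0.002], [0.608, 0.794, 0.003], [0.003, 0.001, -1.0]]
wrist_force: [-2.3, 14.5, 9.8]
gripper_width: 0.126
gripper_force: 30.0
```

Call:
drive_tool:
  rows:
    - [0, -6, -6, 0, 0, 0, 0]
    - [0, -7, -7, 0, 0, 0, 0]
    - [0, -5, -7, 0, 0, 0, 0]
    - [0, -5, -8, 0, 0, 0, 0]
    - [0, -4, -8, 0, 0, 0, 0]

```text
time_s: 38.18
tcp_pos: [0.3579, -0.2701, 0.0802]
ee_rot: [[-0.794, 0.608, -0.0], [0.608, 0.794, 0.001], [0.001, 0.001, -1.0]]
wrist_force: [-0.4, 7.7, 5.4]
gripper_width: 0.125
gripper_force: 30.0
```

Call:
drive_tool:
  rows:
    - [0, -3, -9, 0, 0, 0, 0]
    - [0, -2, -9, 0, 0, 0, 0]
    - [0, -1, -9, 0, 0, 0, 0]
    - [0, 0, -10, 0, 0, 0, 0]
    - [0, 1, -8, 0, 0, 0, 0]

```text
time_s: 38.6
tcp_pos: [0.3533, -0.3156, 0.0803]
ee_rot: [[-0.794, 0.608, -0.0], [0.608, 0.794, 0.001], [0.001, 0.001, -1.0]]
wrist_force: [1.0, 7.1, 6.4]
gripper_width: 0.127
gripper_force: 30.0
```

Call:
drive_tool:
  rows:
    - [0, 0, 0, 0, 0, 0, 0]
    - [0, 0, 0, 0, 0, 0, 0]

```text
time_s: 38.77
tcp_pos: [0.3536, -0.3165, 0.0803]
ee_rot: [[-0.794, 0.608, 0.0], [0.608, 0.794, -0.001], [-0.001, -0.001, -1.0]]
wrist_force: [-3.0, -1.0, 5.6]
gripper_width: 0.127
gripper_force: 30.0
```

Call:
drive_tool:
  rows:
    - [0, 0, 1.5, 0, 0, 0, 0]
    - [0, 0, 0, 0, 0, 0, 0]
    - [45, 0, 0, 0, 0, 0, 0]
    - [45, 0, 0, 0, 0, 0, 0]
    - [45, 0, 0, 0, 0, 0, 0]

```text
time_s: 39.18
tcp_pos: [0.3535, -0.3141, 0.0794]
ee_rot: [[-0.793, 0.609, 0.0], [0.609, 0.793, 0.0], [-0.0, 0.0, -1.0]]
wrist_force: [-0.3, -0.5, -0.8]
gripper_width: 0.276
gripper_force: 0.0
```

Call:
drive_tool:
  rows:
    - [45, 0, 0, 35, 0, 0, 0]
    - [45, 8, 10, 35, 0, 0, 0]
    - [45, 9, 12, 34, 0, 0, 0]
    - [45, 9, 14, 34, 0, 0, 0]
    - [45, 9, 14, 34, 0, 0, 0]

```text
time_s: 39.6
tcp_pos: [0.3885, -0.2635, 0.253]
ee_rot: [[-0.793, 0.609, 0.0], [0.609, 0.793, 0.0], [0.0, 0.0, -1.0]]
wrist_force: [1.0, -0.4, -0.1]
gripper_width: 0.445
gripper_force: 0.0
```

Call:
drive_tool:
  rows:
    - [45, 0, 0, 32, 0, 0, 0]
    - [45, 0, 0, 0, 0, 0, 0]
    - [45, 0, 0, 0, 0, 0, 0]
    - [45, 0, 0, 0, 0, 0, 0]

```text
time_s: 39.93
tcp_pos: [0.388, -0.2639, 0.2826]
ee_rot: [[-0.793, 0.609, -0.001], [0.609, 0.793, 0.001], [0.002, 0.0, -1.0]]
wrist_force: [-0.7, -0.6, -0.2]
gripper_width: 0.45
gripper_force: 0.0
```

```bash
python3 look.py w17; python3 tt.py w17 .44 -.304; python3 - <<'E'
from h import *
s,c=__import__('pickle').load(open('w17.pkl','rb'))
save('w17c.png',c['frame'][60:260,150:360],2.5)
E
```

```text
39.9333 [ 0.388  -0.2639  0.2826] [-0.7932  0.609  -0.001 ] [ -14.3428    4.9482  -16.3469   -0.0561  -68.7797 -113.1516] cam [ 0.3348 -0.224   0.4255] [[-0.0004 -0.9681 -0.2504  0.0667]
 [ 1.     -0.0003 -0.0003 -0.0007]
 [ 0.0003 -0.2504  0.9681 -0.1428]
 [ 0.      0.      0.      1.    ]]
337 [254. 113.] r 0.1278 ang 142.7 nearest r 0.1124
127 [242. 145.] r 0.0923 ang 151.5 nearest r 0.083
112 [266. 146.] r 0.0922 ang 133.8 nearest r 0.083
```

View pics/w17c.png

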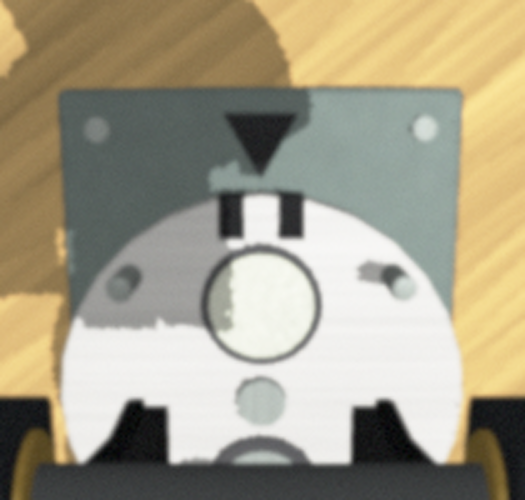

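Call:
drive_tool:
  rows:
    - [0, 30, 2, 24, 0, 0, 0]
    - [0, 31, 2, 24, 0, 0, 0]
    - [0, 32, 3, 20, 0, 0, 0]
    - [0, 32, 3, 20, 0, 0, 0]
    - [0, 32, 3, 10, 0, 0, 0]

```text
time_s: 40.4
tcp_pos: [0.547, -0.2517, 0.3824]
ee_rot: [[-0.793, 0.609, 0.0], [0.609, 0.793, -0.001], [-0.001, -0.0, -1.0]]
wrist_force: [1.0, -0.3, 0.2]
gripper_width: 0.159
gripper_force: 0.0
```

Call:
drive_tool:
  rows:
    - [0, 32, 2, 0, 0, 0, 0]
    - [0, 35, 2, 0, 0, 0, 0]
    - [0, 0, 0, -20, 0, 0, 0]
    - [0, 0, 0, 0, 0, 0, 0]
    - [0, 0, 0, 0, 0, 0, 0]

```text
time_s: 40.82
tcp_pos: [0.6118, -0.2474, 0.3579]
ee_rot: [[-0.793, 0.609, -0.007], [0.609, 0.793, 0.001], [0.007, -0.004, -1.0]]
wrist_force: [-0.2, -1.2, 1.1]
gripper_width: 0.008
gripper_force: 0.0
```

Call:
drive_tool:
  rows:
    - [0, 0, 0, 0, 0, 0, 0]
    - [0, 0, 0, 0, 0, 0, 0]

```text
time_s: 40.98
tcp_pos: [0.6118, -0.2479, 0.363]
ee_rot: [[-0.793, 0.609, 0.002], [0.609, 0.793, -0.001], [-0.002, 0.0, -1.0]]
wrist_force: [0.2, -0.4, -0.1]
gripper_width: 0.008
gripper_force: 0.0
```

Call:
drive_tool:
  rows:
    - [0, 0, 0, -20, 0, 0, 0]
    - [0, 0, 0, -14, 0, 0, 0]
    - [0, 1, 1, -10, 0, 0, 0]
    - [0, 2, 3, -12, 0, 0, 0]
    - [0, 2, 3, -12, 0, 0, 0]

```text
time_s: 41.4
tcp_pos: [0.6186, -0.2398, 0.2969]
ee_rot: [[-0.794, 0.608, 0.007], [0.608, 0.794, -0.001], [-0.006, 0.004, -1.0]]
wrist_force: [1.2, 4.4, 6.9]
gripper_width: 0.008
gripper_force: 3.1
```

Call:
drive_tool:
  rows:
    - [0, 2, 3, -12, 0, 0, 0]
    - [0, 1, 1, -12, 0, 0, 0]
    - [0, 0, 0, -12, 0, 0, 0]
    - [0, -1, -2, -12, 0, 0, 0]
    - [0, 0, 0, 0, 0, 0, 0]

```text
time_s: 41.82
tcp_pos: [0.6214, -0.2374, 0.2475]
ee_rot: [[-0.794, 0.608, 0.008], [0.608, 0.794, -0.0], [-0.006, 0.005, -1.0]]
wrist_force: [2.6, 5.5, 7.4]
gripper_width: 0.005
gripper_force: 3.8
```

Call:
drive_tool:
  rows:
    - [0, -2, -2, -8, 0, 0, 0]
    - [0, 0, 0, -5, 0, 0, 0]
    - [0, -1, -1, -5, 0, 0, 0]
    - [0, 0, 0, -4, 0, 0, 0]
    - [0, 0, 0, 0, 0, 0, 0]

```text
time_s: 42.23
tcp_pos: [0.6194, -0.2413, 0.2299]
ee_rot: [[-0.794, 0.607, 0.012], [0.607, 0.794, -0.003], [-0.011, 0.005, -1.0]]
wrist_force: [0.9, 4.1, 9.7]
gripper_width: 0.005
gripper_force: 4.9
```

Call:
drive_tool:
  rows:
    - [0, 0, 0, -4, 0, 0, 0]
    - [0, 0, 0, 0, 0, 0, 0]
    - [0, 0, 0, 0, 0, 0, 0]

```text
time_s: 42.48
tcp_pos: [0.6194, -0.2414, 0.2293]
ee_rot: [[-0.795, 0.607, 0.014], [0.607, 0.795, -0.004], [-0.013, 0.005, -1.0]]
wrist_force: [-2.4, 7.8, 21.1]
gripper_width: 0.01
gripper_force: 10.7
```

At the stop (force jumped to 21 N with no travel). Let it rise, then go check rack.

Call:
drive_tool:
  rows:
    - [0, 0, 0, -1, 0, 0, 0]
    - [0, 0, 0, 0, 0, 0, 0]
    - [0, 0, 0, 8, 0, 0, 0]
    - [0, 1, 1, 10, 0, 0, 0]
    - [0, 1, 1, 10, 0, 0, 0]

```text
time_s: 42.9
tcp_pos: [0.6208, -0.2394, 0.2521]
ee_rot: [[-0.794, 0.608, 0.01], [0.608, 0.794, -0.003], [-0.01, 0.004, -1.0]]
wrist_force: [0.9, 1.2, 7.1]
gripper_width: 0.004
gripper_force: 3.4
```

Call:
drive_tool:
  rows:
    - [0, 1, 1, 12, 0, 0, 0]
    - [0, 0, 0, 12, 0, 0, 0]
    - [0, -1, -1, 12, 0, 0, 0]
    - [0, -2, -2, 12, 0, 0, 0]
    - [0, -2, -3, 12, 0, 0, 0]

```text
time_s: 43.32
tcp_pos: [0.6143, -0.2455, 0.3099]
ee_rot: [[-0.793, 0.609, 0.003], [0.609, 0.793, -0.003], [-0.004, 0.0, -1.0]]
wrist_force: [-0.1, -1.3, 1.3]
gripper_width: 0.009
gripper_force: 0.7
```

Call:
drive_tool:
  rows:
    - [0, -2, -3, 12, 0, 0, 0]
    - [0, 0, 0, 15, 0, 0, 0]
    - [0, 0, 0, 30, 0, 0, 0]
    - [0, 0, 0, 20, 0, 0, 0]
    - [0, -8, 34, 10, 0, 0, 0.1]

```text
time_s: 43.73
tcp_pos: [0.6051, -0.2174, 0.3967]
ee_rot: [[-0.848, 0.53, 0.005], [0.53, 0.848, -0.003], [-0.006, -0.0, -1.0]]
wrist_force: [1.2, 1.0, -0.9]
gripper_width: 0.006
gripper_force: 0.0
```

Call:
drive_tool:
  rows:
    - [0, -10, 38, 5, 0, 0, 0.1]
    - [0, -10, 38, 5, 0, 0, 0.1]
    - [0, -10, 38, 5, 0, 0, 0.1]
    - [0, -10, 38, 5, 0, 0, 0.1]
    - [0, -10, 38, 0, 0, 0, 0.1]

```text
time_s: 44.15
tcp_pos: [0.5535, -0.0224, 0.4161]
ee_rot: [[-0.999, 0.05, 0.004], [0.05, 0.999, -0.0], [-0.004, 0.0, -1.0]]
wrist_force: [0.0, 0.9, 0.6]
gripper_width: 0.005
gripper_force: 0.0
```

Call:
drive_tool:
  rows:
    - [0, -10, 38, 0, 0, 0, 0]
    - [0, -10, 38, 0, 0, 0, 0]
    - [0, -10, 38, 0, 0, 0, 0]
    - [0, 0, 0, 0, 0, 0, 0]
    - [0, 0, 0, 0, 0, 0, 0]

```text
time_s: 44.57
tcp_pos: [0.5236, 0.092, 0.4148]
ee_rot: [[-0.999, 0.051, 0.002], [0.051, 0.999, 0.0], [-0.002, 0.001, -1.0]]
wrist_force: [0.0, -0.6, -1.0]
gripper_width: 0.005
gripper_force: 0.0
```

```bash
python3 look.py w18 twin_notch tub_a; python3 ridge.py w18|grep -v foot; python3 lev.py; python3 - <<'E'
from h import *
c=capture('side');save('end.png',c['frame'][100:384,60:400],2)
E
```

```text
44.5667 [0.5236 0.092  0.4148] [-0.9987  0.051   0.0019] [  27.4668    8.6548    6.3664    0.0257  -87.6012 -120.3898] cam [0.456  0.0939 0.5575] [[-0.0004 -0.9682 -0.2502  0.0674]
 [ 1.     -0.0003 -0.0003 -0.0014]
 [ 0.0003 -0.2502  0.9682 -0.1427]
 [ 0.      0.      0.      1.    ]]
twin_notch [(0.56, [30.0, 120.0], [0.45, -0.268, 0.051])]
tub_a [(0.92, [167.0, 166.0], [0.539, -0.05, 0.045])]
w18 px [45. 47.] n 244 mean [ 0.3433 -0.2152] z 0.04819750313286214 rect c [ 0.3436 -0.2107] wh [31. 30.] ang 85.8 pca 65.2
w18 px [26. 61.] n 56 mean [ 0.3605 -0.25  ] z 0.05019996931571702 rect c [ 0.3599 -0.2496] wh [ 9. 20.] ang 130.2 pca 135.4
w18 px [41. 70.] n 60 mean [ 0.3768 -0.2275] z 0.05010491741370238 rect c [ 0.376  -0.2266] wh [12. 24.] ang 115.1 pca 125.2
w18 px [398.  99.] n 386 mean [0.4519 0.3143] z 0.07428921864876775 rect c [0.452  0.3144] wh [37. 25.] ang 6.8 pca 12.6
w18 px [333. 111.] n 276 mean [0.4658 0.2133] z 0.07657595181394217 rect c [0.4663 0.2134] wh [37. 18.] ang 8.1 pca 10.3
w18 px [343. 190.] n 255 mean [0.5904 0.2302] z 0.07651821688293181 rect c [0.5906 0.2301] wh [45. 17.] ang 10.0 pca 16.1
[0.525 0.09  0.414] 44.7167
scene [211.478 197.823] 113 mean [ 0.619 -0.251  0.303]
side [230.    123.982] 57 mean [ 0.604 -0.229  0.295]
```

View pics/w18.png

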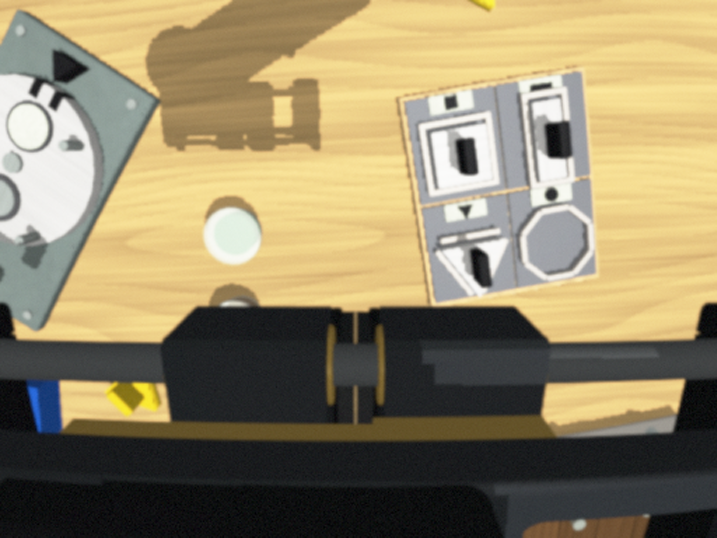

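View pics/end.png

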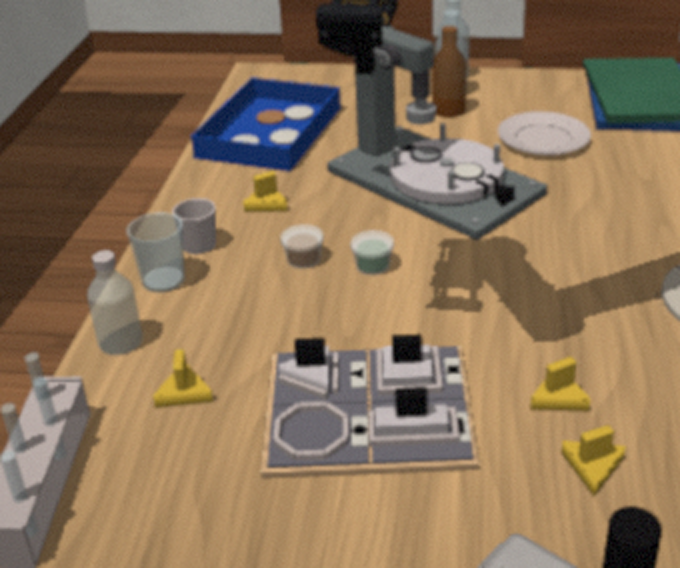

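```bash
python3 -c "
from h import *
print(finish_job())"
```

```text
the job is handed in; nothing more can be done
None
```

I pressed both strokes in order: single notch at the pointer, then twin. The twin notch is left facing the pointer and the lever is back up. The square, triangular and bar dies are seated in their own slots, no round die was on the bench, both tubs are upright, and the job is handed in.

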